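# Grade grinding balls with a slotted scoop

### The job

Use the slotted scoop to sort the grinding balls in the tub: scoop up the four full-size balls so that the worn small ones fall back through the slots, and tip the four into the round dish. All five worn balls must end in the tub. Do not touch any ball with the gripper, leave the beaker, jar and pot standing where they are, and finally stand the scoop upright on its tines in the steel tray again and let go.

Things in the scene. Friction and masses are not known exactly. Their poses are not given: they have to be found in the camera images.
- tub: Grey open tub with straight walls, fixed. Inside 200 mm (its x) by 102 mm (its y), floor 4 mm and rim 42 mm above the worktop, walls 3 mm. Origin: centre of its underside; -x is its end towards the robot. At the start all balls lie in the half at its -x end (from the end wall to 5 mm short of the middle); the other half is empty.
- dish: Round aluminium bowl, fixed, rim radius 70 mm, rim 45 mm above the worktop. Origin: centre of its underside.
- tray: Shallow steel tray, fixed, 121 (its x) by 225 mm (its y), floor 1 mm thick, rim 15 mm above the worktop; the flat inside is 114 by 218 mm. Origin: centre, at the floor plate's middle (1 mm above the worktop). The scoop stands in it.
- scoop: Steel slotted scoop, loose, 0.13 to 0.21 kg, 87 long (its x) by 90 wide (its y) by 130 mm high. Its floor is six round tines 4 mm thick along x with 13 mm clear slots between them, flat on the underside, from x = -42 mm (open front, tine tips) to x = +42 mm (solid upright back wall, 33 mm high). Low side walls up to 33 mm high from x = -15 mm to the back; in front of that only tines. Origin: on the underside, midway between tips and back wall; front is -x.
- scoop_grip (a point): Middle of the scoop's upright black grip: a 16 x 16 mm square post with vertical faces square to the scoop's axes, from 68 to 130 mm above the scoop's underside. This point is 105 mm above the underside and 40 mm behind the origin (+x of the scoop).
- scoop_tip (a point): Middle of the front edge of the scoop (level with the tine tips), 2 mm above the underside. Between the side walls the scoop is 85 mm wide, so a full-size ball in an outermost slot stops at the front end of its side wall. The balls are slippery and roll: on the level scoop they can roll off the open front, tilted back by about 0.25 rad they stay on, tipped front down by 0.5 rad or more they roll out.
- beaker: Glass beaker, bystander, loose, 54 mm across, 70 mm high. Origin: centre of its underside.
- jar: White jar with screw cap, bystander, loose, 45 mm across, 78 mm high. Origin: centre of its underside.
- pot: Low white pot, bystander, loose, 41 mm across, 42 mm high. Origin: centre of its underside.
- ball_1_center (a point): Centre of a full-size white ceramic grinding ball, 20 mm in diameter, 25 g, loose in the tub; too big for the scoop's slots.
- ball_2_center (a point): Centre of a full-size white ceramic grinding ball, 20 mm in diameter, 25 g, loose in the tub; too big for the scoop's slots.
- ball_3_center (a point): Centre of a full-size white ceramic grinding ball, 20 mm in diameter, 25 g, loose in the tub; too big for the scoop's slots.
- ball_4_center (a point): Centre of a full-size white ceramic grinding ball, 20 mm in diameter, 25 g, loose in the tub; too big for the scoop's slots.
- worn_1_center (a point): Centre of a worn white ceramic grinding ball, 10 mm in diameter, 10 g, loose in the tub; it falls through the scoop's slots, but can also ride up outside the scoop, wedged between an outer tine and the tub's side wall (6 mm gap), until the scoop is shifted sideways or shaken.
- worn_2_center (a point): Centre of a worn white ceramic grinding ball, 10 mm in diameter, 10 g, loose in the tub; it falls through the scoop's slots, but can also ride up outside the scoop, wedged between an outer tine and the tub's side wall (6 mm gap), until the scoop is shifted sideways or shaken.
- worn_3_center (a point): Centre of a worn white ceramic grinding ball, 10 mm in diameter, 10 g, loose in the tub; it falls through the scoop's slots, but can also ride up outside the scoop, wedged between an outer tine and the tub's side wall (6 mm gap), until the scoop is shifted sideways or shaken.
- worn_4_center (a point): Centre of a worn white ceramic grinding ball, 10 mm in diameter, 10 g, loose in the tub; it falls through the scoop's slots, but can also ride up outside the scoop, wedged between an outer tine and the tub's side wall (6 mm gap), until the scoop is shifted sideways or shaken.
- worn_5_center (a point): Centre of a worn white ceramic grinding ball, 10 mm in diameter, 10 g, loose in the tub; it falls through the scoop's slots, but can also ride up outside the scoop, wedged between an outer tine and the tub's side wall (6 mm gap), until the scoop is shifted sideways or shaken.
Not all that is in view belongs to the job. Leave any pink look-alike of the scoop alone.

How it is judged (in metres and radians):
On the way, in this order (a step that is already met when the one before it is completed fails the run):
1. a full-size ball rides on the scoop, raised clear of the tub (((x of ball_1_center in the frame of scoop between -0.045 and 0.045 m and y of ball_1_center in the frame of scoop between -0.045 and 0.045 m and z of ball_1_center in the frame of scoop between 0 and 0.04 m and height (world z) of ball_1_center above 0.065 m) or (x of ball_2_center in the frame of scoop between -0.045 and 0.045 m and y of ball_2_center in the frame of scoop between -0.045 and 0.045 m and z of ball_2_center in the frame of scoop between 0 and 0.04 m and height (world z) of ball_2_center above 0.065 m) or (x of ball_3_center in the frame of scoop between -0.045 and 0.045 m and y of ball_3_center in the frame of scoop between -0.045 and 0.045 m and z of ball_3_center in the frame of scoop between 0 and 0.04 m and height (world z) of ball_3_center above 0.065 m) or (x of ball_4_center in the frame of scoop between -0.045 and 0.045 m and y of ball_4_center in the frame of scoop between -0.045 and 0.045 m and z of ball_4_center in the frame of scoop between 0 and 0.04 m and height (world z) of ball_4_center above 0.065 m))), for 0.2 s.
2. all four full-size balls are in the dish (horizontal distance between each of ball_1_center, ball_2_center, ball_3_center, ball_4_center and dish below 0.066 m and height (world z) of each of ball_1_center, ball_2_center, ball_3_center, ball_4_center below 0.06 m), for 0.2 s.
At the end, for the whole second after the job is handed in: The four 20 mm balls lie at rest in the dish, the five 10 mm balls in the tub, and the scoop stands released and upright (within 0.1 rad) on the tray's floor, wholly inside its rim (all of step 2 and x of worn_1_center in the frame of tub between -0.101 and 0.101 m and y of worn_1_center in the frame of tub between -0.052 and 0.052 m and z of worn_1_center in the frame of tub between 0 and 0.03 m and x of worn_2_center in the frame of tub between -0.101 and 0.101 m and y of worn_2_center in the frame of tub between -0.052 and 0.052 m and z of worn_2_center in the frame of tub between 0 and 0.03 m and x of worn_3_center in the frame of tub between -0.101 and 0.101 m and y of worn_3_center in the frame of tub between -0.052 and 0.052 m and z of worn_3_center in the frame of tub between 0 and 0.03 m and x of worn_4_center in the frame of tub between -0.101 and 0.101 m and y of worn_4_center in the frame of tub between -0.052 and 0.052 m and z of worn_4_center in the frame of tub between 0 and 0.03 m and x of worn_5_center in the frame of tub between -0.101 and 0.101 m and y of worn_5_center in the frame of tub between -0.052 and 0.052 m and z of worn_5_center in the frame of tub between 0 and 0.03 m and linear speed of each of ball_1, ball_2, ball_3, ball_4 below 0.05 m/s and x of scoop in the frame of tray between -0.04 and 0.04 m and y of scoop in the frame of tray between -0.09 and 0.09 m and z of scoop in the frame of tray between -0.004 and 0.006 m and angle between scoop's own z axis and vertical below 0.1 rad and linear speed of scoop below 0.03 m/s); the robot touches nothing.
It fails at once if the fingers touch a ball (contact force between the fingers and ball_1 above 0.3 N or contact force between the fingers and ball_2 above 0.3 N or contact force between the fingers and ball_3 above 0.3 N or contact force between the fingers and ball_4 above 0.3 N or contact force between the fingers and worn_1 above 0.3 N or contact force between the fingers and worn_2 above 0.3 N or contact force between the fingers and worn_3 above 0.3 N or contact force between the fingers and worn_4 above 0.3 N or contact force between the fingers and worn_5 above 0.3 N).
It fails at once if a bystander is pushed more than 30 mm or tipped over (distance of any of beaker, jar, pot from where it was at the start of the episode above 0.03 m or angle between any of beaker, jar, pot's own z axis and vertical above 0.4 rad).
It also fails if it takes over 72 s, if anything falls off the work surface, if the arm or the gripper's body presses on something with over 40 N, if the wrist force passes 120 N, or if a joint passes its speed limit or range.

### The arm

A 6-joint arm with a two-finger parallel gripper is mounted at the origin on a cart in front of the work surface, level with it; the furniture and walls round the work are solid. World frame = base frame: x ahead of the robot, y to its left, z up, the work surface at z = 0. Lengths are in m, angles in degrees, forces in N, time in s.
With the tool pointing down it reaches from about 0.4 to 0.825 m from the base axis. Payload 7 kg.
Tool frame: the origin (TCP) lies between the finger pads; the fingertips stand 19 mm ahead of it and the grasp point (between the pads) is the TCP; x points along the fingers, y is the direction in which the jaws open and shut, and the axes are right-handed (so a half turn about x gives the same grasp; the last joint's range is limited). The gripper opens to 88 mm and grips with 3 to 60 N. Pads are 19 mm wide; open, the fingers measure 130 mm over their backs; the gripper's body (78 mm by 193 mm) begins 47 mm behind the grasp point.
Start: joints at [-47.263, 20.546, 0.682, 0, -70.136, -16.507], TCP at [0.298, -0.605, 0.246] pointing down, gripper open.
Joint ranges: [-176.03, 176.03], [-82.01, 121.73], [-58.28, 71.71], [-173.87, 95.51], [-174.79, -0.11], [-173.66, 173.66]. Speed limits (degrees/s): [136.94, 136.94, 172.46, 180, 180, 180].

### API

Orientations are given as [roll, pitch, yaw] about the fixed x, y, z axes, in that order (R = Rz(yaw) Ry(pitch) Rx(roll)).
In Python, from plant import * gives the robot as it stands.
- The arm moves only by the tool step_arm, never from a script. Its argument "steps" is a list of rows, each a list of 2 entries, a list of its own where there are three numbers: the shift along the tool's x, y, z in units of 0.02 m (1.0 is 0.02 m), then the turn about the tool's x in units of 6 degrees (1.0 is 6 degrees). A call has 1 to 20 rows; each row shifts and turns the commanded pose from where the row before left it, along the tool's axes as they then stand; what a row does not reach is not made up. A row lasts 1/12 s, in which the tool goes at most 41.7 mm and 7.16 degrees, less where a joint would pass 70% of its speed; a pose out of reach is approached as far as the arm can. A call with a number of a shift or a turn outside -1 to 1 is refused whole. A call with a gripper value outside its range is refused whole. "fingers" is the closure, from 0 (fully open) to 1 (shut), set as the call begins (left out, the last holds). The fingers move at their own pace and stop on an object; "grip_force" is the grip in N (left out, the last holds). Time passes only in rows, so rows that do not move let the fingers close. It gives the time, the measured TCP pose, the force and the opening at its end, in the units of the state.
- get_state(): the state, without advancing time (a new reading comes with each control period).
- capture(name): name is "scene" or "top" or "wrist"; returns the picture (420x560x3 uint8, blue, green, red); there is no depth.
- camera_model(name): a dict with "intrinsics" (3x3 intrinsics, pixels), "dist_coeffs" ([k1, k2, p1, p2, k3] as OpenCV has them; the pictures are not rectified), "rvec" (rotation vector, rad) and "tvec" (3), from world to camera coordinates, as OpenCV has them. Camera axes: x right, y down, z forward; pixel columns grow to the right and rows downward; lengths in m; the calibration is good to about 2 mm. A picture is of the moment at which its call begins: read the wrist's pose just before it. camera_model takes no time and is no camera call; for the wrist camera it gives the pose at the moment of the call.
- close_job(): hands the job in, once; it reports no verdict.
The state is a dict: "time_s": time; "joints": joint angles; "qd": joint speeds; "joint_torque": joint torques, N m; "tcp_pos": TCP position; "eef_rot": TCP orientation; "contact_force": force on the tool from outside, world axes, zero at the start; "moment": the same for the moment, N m; "gripper_width": finger opening in m.
Only numpy, scipy, OpenCV 4.12 (cv2) and the standard library are available. Lean on these libraries where they do the work, as an engineer would, in place of code of your own. Each camera call takes 0.05 s, during which the arm holds its last target.

## Working session

There is one attempt and no reset: what is moved stays moved. The work goes in short steps, Python scripts to look and compute and a tool call to move; the robot and the scene stay as the last step left them, time stands still between calls to the robot, and variables do not carry over. Pictures are saved under pics/ and viewed, and the job is handed in when it is done.

Besides the shell and the picture viewer there is one more tool, called after "Request:" by a JSON object that holds its "op" and its "data". step_arm: Moves the arm, as the interface text tells. Its arguments: {"type":"object","properties":{"steps":{"type":"array","items":{"type":"array"}},"fingers":{"type":"number"},"grip_force":{"type":"number"}},"required":["steps"]}

```bash
ls -la; mkdir -p pics; cat > h.py <<'E'
from plant import *
import numpy as np, cv2
def shot(n,f):
    im=np.array(capture(n)); cv2.imwrite('pics/'+f+'.png',im); return im
E
python3 - <<'E'
from h import *
print(get_state())
for n in ['scene','top','wrist']:
    m=camera_model(n); print(n,m)
    shot(n,n+'0')
E
```

```text
total 12
drwxr-xr-x  3 agent agent 4096 Dec  7 06:46 .
drwxr-xr-x 23 root  root  4096 Dec  7 06:46 ..
drwxr-xr-x  2 agent agent 4096 Dec  7 06:46 pics
{'time_s': 0.0, 'joints': array([-4.72626650e+01,  2.05920052e+01,  6.33720703e-01, -1.88996028e-02,
       -7.01363763e+01, -1.65092744e+01]), 'qd': array([-0.05575596,  0.09662457, -0.00318465,  0.00447456, -0.04118283,
       -0.06918823]), 'joint_torque': array([ 7.18160645e-04, -5.82719135e+01,  2.93056458e+01,  6.99729368e+00,
        6.92753209e-03, -1.71849083e-04]), 'tcp_pos': array([ 0.29810676, -0.60509371,  0.24461967]), 'eef_rot': array([ 95.88059717,  89.9036857 , 122.10222133]), 'contact_force': array([-0.72160476, -0.14696578,  0.60660718]), 'moment': array([ 0.05011677, -0.04075645, -0.03910922]), 'gripper_width': 0.08759910649312645}
scene {'intrinsics': array([[540.16655735,   0.        , 286.67116285],
       [  0.        , 540.16655735, 207.0244383 ],
       [  0.        ,   0.        ,   1.        ]]), 'dist_coeffs': array([-0.09506787,  0.        ,  0.        ,  0.        ,  0.        ]), 'rvec': array([ 2.00581011, -0.7978949 ,  0.47826515]), 'tvec': array([-0.35518332,  0.27451052,  1.12483566])}
top {'intrinsics': array([[542.11617988,   0.        , 281.39332632],
       [  0.        , 542.11617988, 210.45063264],
       [  0.        ,   0.        ,   1.        ]]), 'dist_coeffs': array([0.04288448, 0.        , 0.        , 0.        , 0.        ]), 'rvec': array([ 2.14054777, -2.19579084,  0.11549846]), 'tvec': array([0.02807715, 0.53129235, 1.47059897])}
wrist {'intrinsics': array([[327.20523004,   0.        , 277.1510865 ],
       [  0.        , 327.20523004, 204.31019684],
       [  0.        ,   0.        ,   1.        ]]), 'dist_coeffs': array([-0.03023316,  0.        ,  0.        ,  0.        ,  0.        ]), 'rvec': array([-1.56597204, -2.51571111, -0.37721584]), 'tvec': array([ 0.67374535, -0.03631975,  0.3905972 ])}
```

View pics/top0.png

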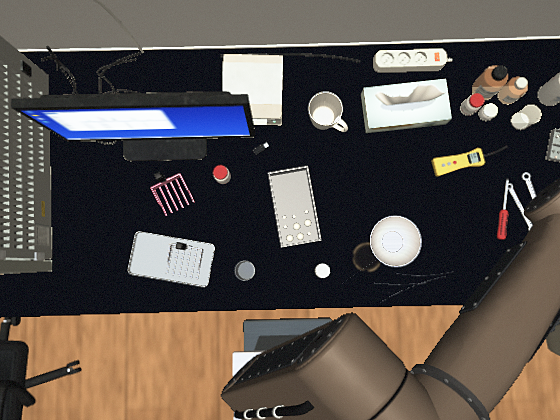

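View pics/scene0.png

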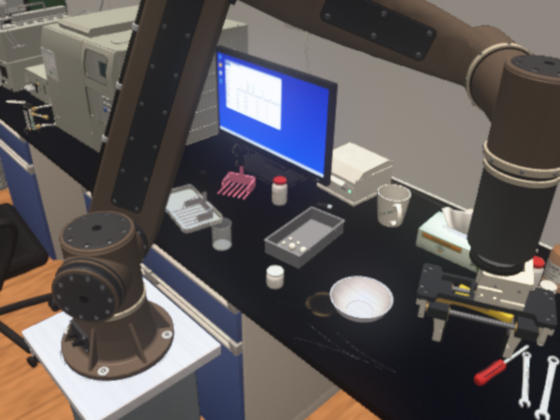

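View pics/wrist0.png

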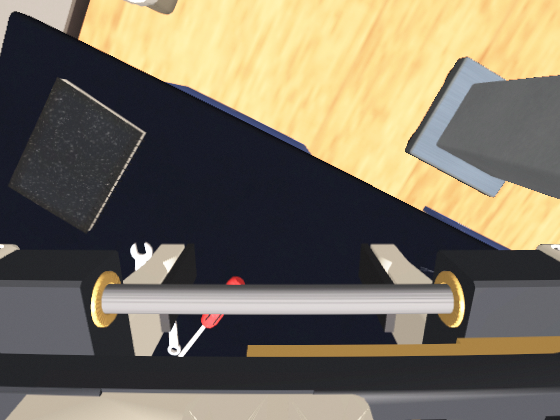

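```bash
cat >> h.py <<'E'
def ray(n,uv,z,m=None):
    m=m or camera_model(n); R=cv2.Rodrigues(np.array(m['rvec']))[0]; t=np.array(m['tvec']).ravel()
    p=cv2.undistortPoints(np.array(uv,float).reshape(-1,1,2),m['intrinsics'],m['dist_coeffs']).reshape(-1,2)
    d=np.c_[p,np.ones(len(p))]@R; c=-R.T@t
    return c+d*((np.asarray(z)-c[2])/d[:,2])[:,None]
def proj(n,X,m=None):
    m=m or camera_model(n)
    return cv2.projectPoints(np.array(X,float).reshape(-1,3),m['rvec'],m['tvec'],m['intrinsics'],m['dist_coeffs'])[0].reshape(-1,2)
def crop(im,x0,y0,x1,y1,s,f):
    cv2.imwrite('pics/'+f+'.png',cv2.resize(im[y0:y1,x0:x1],None,fx=s,fy=s,interpolation=cv2.INTER_CUBIC))
E
python3 - <<'E'
from h import *
t=cv2.imread('pics/top0.png'); s=cv2.imread('pics/scene0.png')
crop(t,115,150,255,300,5,'t_tray'); crop(t,255,155,435,285,4.4,'t_tub')
crop(s,155,170,315,270,5,'s_tray')
print(proj('top',[[0,0,0],[.5,0,0],[.5,.3,0],[.4,-.3,0]]))
E
```

```text
[[291.80167828 407.40359807]
 [286.8511855  222.62433273]
 [179.87700235 225.3594539 ]
 [395.481948   255.69366457]]
```

View pics/t_tray.png

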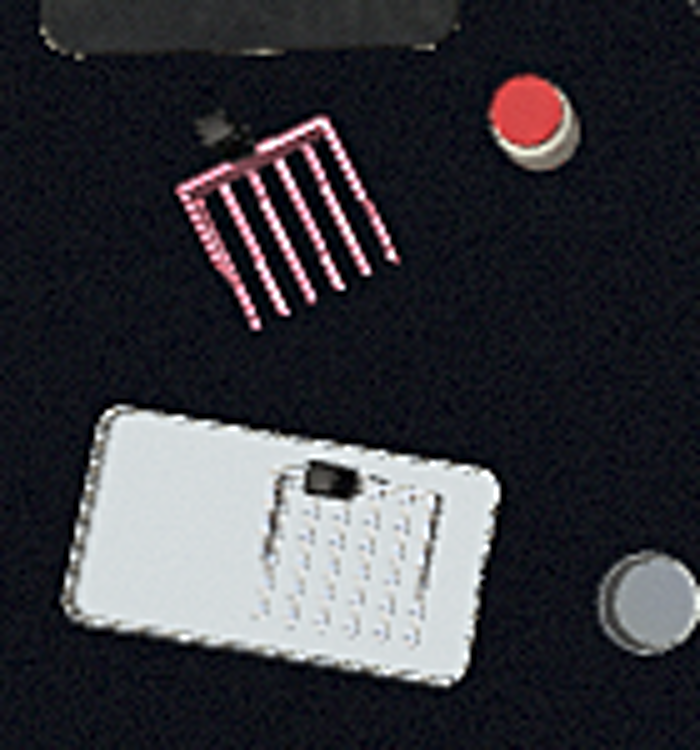

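View pics/t_tub.png

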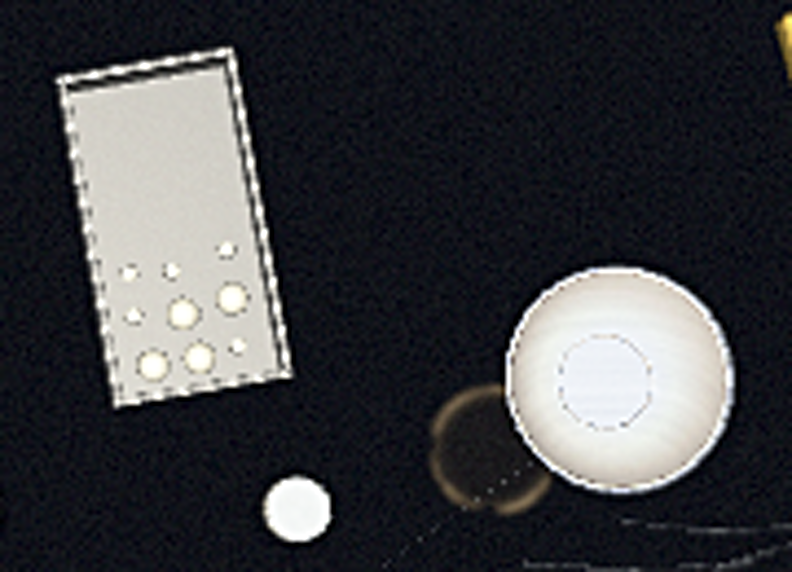

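View pics/s_tray.png

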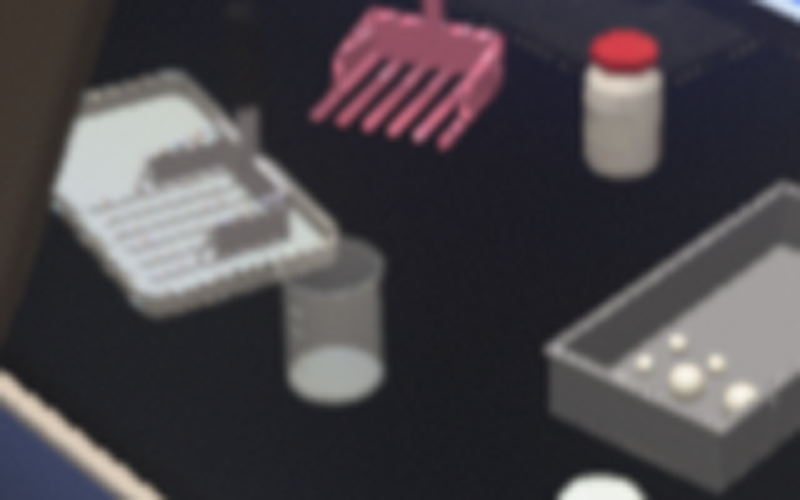

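```bash
python3 - <<'E'
from h import *
np.set_printoptions(precision=4,suppress=True)
t=lambda a:np.array(a,float)/5+[115-.4,150-.4]
u=lambda a:np.array(a,float)/4.4+[255-.4,155-.4]
post=ray('top',t([[333,480]]),131.5e-3)[0]; print('post',post)
tips=ray('top',t([[262,613],[292,624],[322,633],[353,634],[384,635],[414,641]]),.0045); print('tips',tips)
print('back corners z33',ray('top',t([[280,468],[440,493]]),.034))
print('tray corners', ray('top',t([[105,405],[500,468],[462,688],[65,615]]),.015))
c=ray('top',u([[57,77],[234,48],[294,378],[115,408]]),.042); print('tub rim',c)
ctr=c.mean(0); print('tub ctr',ctr, 'len',np.linalg.norm(c[0]-c[3]),np.linalg.norm(c[1]-c[2]),np.linalg.norm(c[0]-c[1]))
ax=(c[0]+c[1]-c[2]-c[3]); print('tub yaw',np.degrees(np.arctan2(ax[1],ax[0])), [np.degrees(np.arctan2(*(v[1::-1]))) for v in (c[0]-c[3],c[1]-c[2])], np.degrees(np.arctan2(*((c[0]-c[1])[1::-1])))-90)
print('dish',ray('top',u([[505,380],[734,380],[620,266],[620,494]]),.045), ray('top',u([[605,382]]),.003))
b=ray('top',u([[152,365],[199,357],[183,313],[231,297]]),.014);print('balls',b)
print('worn',ray('top',u([[128,272],[172,270],[226,248],[133,316],[238,345]]),.009))
print('beaker',ray('top',t([[655,602]]),.07),'jar',ray('top',t([[527,110]]),.078),'pot',ray('top',u([[298,509]]),.042))
print('pink back', ray('top',t([[180,190],[325,120]]),.033), 'tips',ray('top',t([[255,325],[395,262]]),.003),'post',ray('top',t([[210,125]]),.13))
E
```

```text
post [0.4373 0.2726 0.1315]
tips [[0.3706 0.3353 0.0045]
 [0.3641 0.3188 0.0045]
 [0.3587 0.3023 0.0045]
 [0.3577 0.2852 0.0045]
 [0.3567 0.2681 0.0045]
 [0.3529 0.2515 0.0045]]
back corners z33 [[0.449  0.3192 0.034 ]
 [0.4331 0.2322 0.034 ]]
tray corners [[0.4874 0.4194 0.015 ]
 [0.4468 0.2016 0.015 ]
 [0.3268 0.2238 0.015 ]
 [0.3725 0.4407 0.015 ]]
tub rim [[ 0.6376  0.05    0.042 ]
 [ 0.6532 -0.0614  0.042 ]
 [ 0.4454 -0.0922  0.042 ]
 [ 0.4296  0.0189  0.042 ]]
tub ctr [ 0.5415 -0.0212  0.042 ] len 0.2102913351108272 0.2101208030922029 0.1125373366587497
tub yaw 8.460208777442086 [np.float64(8.500826543054504), np.float64(8.419558046837043)] 7.961844158337996
dish [[ 0.4407 -0.2219  0.045 ]
 [ 0.4373 -0.3624  0.045 ]
 [ 0.5095 -0.2959  0.045 ]
 [ 0.3693 -0.2891  0.045 ]] [[ 0.4398 -0.2919  0.003 ]]
balls [[ 0.4571 -0.0051  0.014 ]
 [ 0.4614 -0.0349  0.014 ]
 [ 0.4895 -0.0256  0.014 ]
 [ 0.4989 -0.0562  0.014 ]]
worn [[ 0.5169  0.0085  0.009 ]
 [ 0.5174 -0.0195  0.009 ]
 [ 0.5306 -0.0542  0.009 ]
 [ 0.4888  0.006   0.009 ]
 [ 0.4687 -0.0599  0.009 ]]
beaker [[0.371  0.1137 0.07  ]] jar [[0.6358 0.1771 0.078 ]] pot [[ 0.3649 -0.0919  0.042 ]]
pink back [[0.6039 0.3737 0.033 ]
 [0.6411 0.2938 0.033 ]] tips [[0.531  0.3391 0.003 ]
 [0.5646 0.2606 0.003 ]] post [[0.6225 0.3351 0.13  ]]
```

```bash
cat >> h.py <<'E'
from scipy.spatial.transform import Rotation as Ro
def tool():
    s=get_state(); return np.array(s['tcp_pos']), Ro.from_euler('xyz',s['eef_rot'],degrees=True).as_matrix(), s
def plan(target,R0=None,p0=None):
    p,R,s=tool(); d=R.T@(np.array(target)-p)
    print('pos',p.round(4),'tool y dir',np.degrees(np.arctan2(R[1,1],R[0,1])).round(2),'tilt',np.degrees(np.arccos(-R[2,0])).round(2),'shift units(tool)',(d/.02).round(2))
E
python3 - <<'E'
from h import *
np.set_printoptions(precision=4,suppress=True)
p,R,s=tool(); print(p,R); plan([.46,.27,.245])
E
```

```text
[ 0.2981 -0.6052  0.2448] [[-0.0008 -0.4419  0.8971]
 [ 0.0011  0.8971  0.4419]
 [-1.      0.0013 -0.0002]]
pos [ 0.2981 -0.6052  0.2448] tool y dir 116.23 tilt 0.08 shift units(tool) [ 0.03 35.68 26.6 ]
```

Request:
{"op": "step_arm", "data": {"steps": [[[0,0,0.5],1],[[0,0,0.8],1],[[0,0,1],1],[[0,0,1],1],[[0,0,1],1],[[0,0,1],1],[[0,0.5,1],0.2],[[0,1,0.5],0],[[0,1,0],0],[[0,1,0],0],[[0,1,0],0],[[0,1,0],0],[[0,1,0],0],[[0,1,0],0],[[0,1,0],0],[[0,1,0],0],[[0,1,0],0],[[0,1,0],0],[[0,1,0],0],[[0,1,0],0]], "fingers": 0, "grip_force": 40}}

```text
time_s: 1.82
tcp_pos: [0.482, -0.3274, 0.2453]
eef_rot: [161.8, 90.0, 150.9]
contact_force: [0.0, 0.0, 0.7]
gripper_width: 0.0878
```

```bash
python3 - <<'E'
from h import *
p,R,s=tool(); print(s['time_s'],s['joints'].round(1)); plan([.41,.27,.245])
E
```

```text
1.8167 [-15.   11.9 -11.3  -0.  -66.8 -86. ]
pos [ 0.482  -0.3274  0.2453] tool y dir 79.03 tilt 0.03 shift units(tool) [ 2.000e-02  2.864e+01 -9.220e+00]
```

Request:
{"op": "step_arm", "data": {"steps": [[[0,1,0],0],[[0,1,0],0],[[0,1,0],0],[[0,1,0],0],[[0,1,0],0],[[0,1,-0.4],0],[[0,1,-0.4],0],[[0,1,-0.4],0],[[0,1,-0.4],0],[[0,1,-0.4],0],[[0,1,-0.4],0],[[0,1,-0.4],0],[[0,1,-0.4],0],[[0,1,-0.4],0],[[0,1,-0.4],0],[[0,1,-0.4],0],[[0,1,-0.4],0],[[0,1,-0.4],0],[[0,1,-0.4],0],[[0,1,-0.4],0]]}}

```text
time_s: 3.48
tcp_pos: [0.4399, 0.088, 0.2455]
eef_rot: [128.0, 90.0, 117.0]
contact_force: [0.4, 0.3, -0.5]
gripper_width: 0.0876
```

Request:
{"op": "step_arm", "data": {"steps": [[[0,1,-0.4],0],[[0,1,-0.4],0],[[0,1,-0.4],0],[[0,1,-0.4],0],[[0,1,-0.2],0],[[0,1,0],0],[[0,1,0],0],[[0,1,0],0],[[0,0.5,0],0],[[0,0.2,0],0],[[0,0,0],0]]}}

```text
time_s: 4.4
tcp_pos: [0.4384, 0.2654, 0.245]
eef_rot: [-117.6, 89.9, -128.5]
contact_force: [0.4, -0.1, -0.3]
gripper_width: 0.0876
```

```bash
python3 - <<'E'
from h import *
p,R,s=tool(); print(s['time_s'],s['joints'].round(1)); plan([.44,.274,.245])
m=camera_model('wrist'); im=shot('wrist','w1'); sc=shot('scene','s1'); 
E
```

```text
4.4 [  53.2    5.2  -19.5   -0.   -65.3 -154.1]
pos [0.4384 0.2654 0.245 ] tool y dir 79.05 tilt 0.08 shift units(tool) [-0.    0.44 -0.  ]
```

View pics/w1.png

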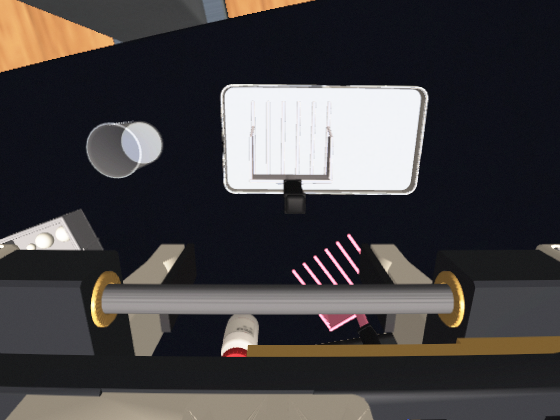

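View pics/s1.png

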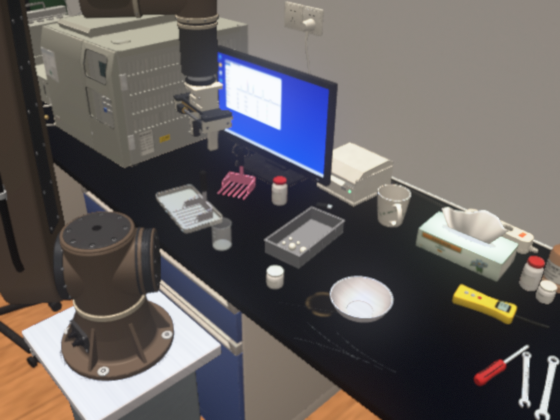

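```bash
python3 - <<'E'
from h import *
w=cv2.imread('pics/w1.png'); crop(w,210,70,440,260,3.4,'w1z')
s=cv2.imread('pics/s1.png'); crop(s,140,160,320,280,4.4,'s1z')
E
```

```text
(no output)
```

View pics/w1z.png

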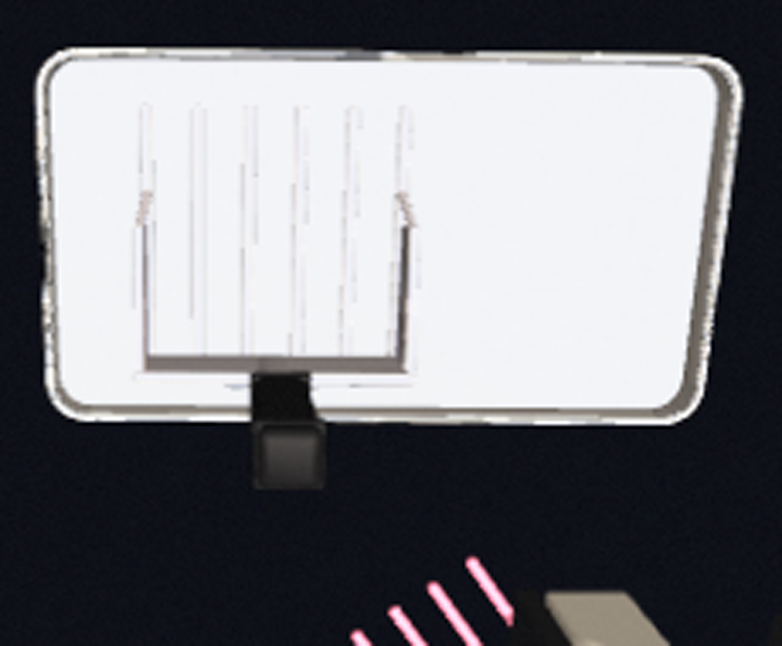

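View pics/s1z.png

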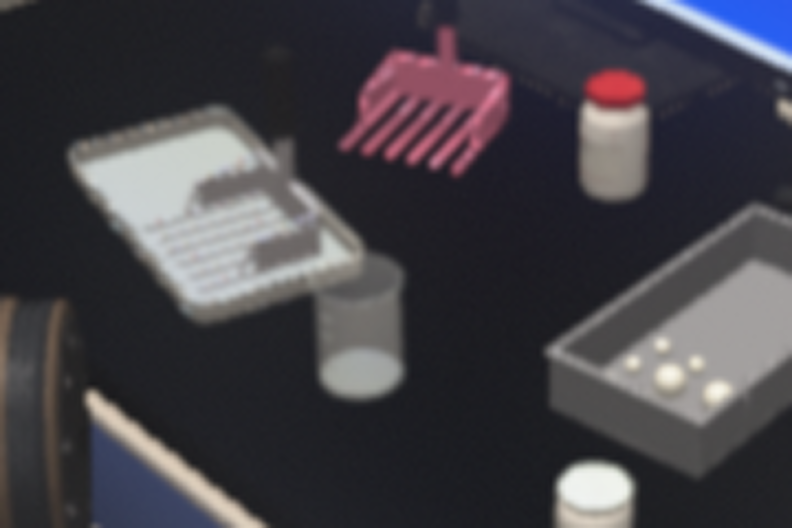

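```bash
python3 - <<'E'
from h import *
np.set_printoptions(precision=4,suppress=True)
w=lambda a:np.array(a,float)/3.4+[210-.35,70-.35]
P=ray('wrist',w([[290,455]]),.1315); T=ray('wrist',w([[145,104],[403,106]]),.0045)
B=ray('wrist',w([[147,362],[407,362]]),.0345)
print('post',P,'tips',T,'tipsmid',T.mean(0),'yaw y', [np.degrees(np.arctan2((X[0]-X[1])[1],(X[0]-X[1])[0])) for X in (T,B)],B, np.linalg.norm(T[0]-T[1]))
C=ray('wrist',w([[38,50],[742,58],[695,422],[55,418]]),.015); print(C,C.mean(0))
print('tips+82',T.mean(0)[:2]+.082*np.array([np.cos(np.radians(-11)),np.sin(np.radians(-11))]))
plan(list(P[0][:2])+[.245])
E
```

```text
post [[0.4374 0.279  0.1315]] tips [[0.3499 0.2534 0.0045]
 [0.3665 0.3358 0.0045]] tipsmid [0.3582 0.2946 0.0045] yaw y [np.float64(-101.37837799303591), np.float64(-100.97761322123904)] [[0.4279 0.2394 0.0345]
 [0.4437 0.321  0.0345]] 0.08402965008898379
[[0.3279 0.2247 0.015 ]
 [0.3717 0.4415 0.015 ]
 [0.4881 0.4179 0.015 ]
 [0.4448 0.2021 0.015 ]] [0.4081 0.3215 0.015 ]
tips+82 [0.4387 0.2789]
pos [0.4381 0.2642 0.2453] tool y dir 79.01 tilt 0.05 shift units(tool) [ 0.01  0.72 -0.18]
```

Request:
{"op": "step_arm", "data": {"steps": [[[0.3,0.7,-0.1],0],[[1,0,0],0],[[1,0,0],0],[[1,0,0],0],[[1,0,0],0],[[1,0,0],0],[[1,0,0],0],[[0.6,0,0],0],[[0,0,0],0]]}}

```text
time_s: 5.25
tcp_pos: [0.4377, 0.2772, 0.105]
eef_rot: [-122.3, 89.7, -133.3]
contact_force: [0.2, -0.0, 0.2]
gripper_width: 0.0877
```

```bash
python3 - <<'E'
from h import *
plan([.438,.279,.1065]); shot('wrist','w2'); 
E
```

```text
pos [0.4377 0.2772 0.105 ] tool y dir 78.96 tilt 0.26 shift units(tool) [-0.07  0.09 -0.  ]
```

View pics/w2.png

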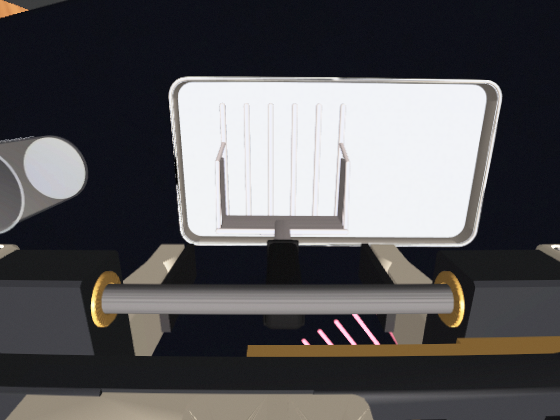

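Request:
{"op": "step_arm", "data": {"steps": [[[0,0.1,0],0],[[0,0,0],0],[[0,0,0],0],[[0,0,0],0],[[0,0,0],0],[[0,0,0],0],[[0,0,0],0],[[0,0,0],0]], "fingers": 1, "grip_force": 45}}

```text
time_s: 5.97
tcp_pos: [0.4393, 0.2808, 0.1077]
eef_rot: [57.6, 90.0, 46.7]
contact_force: [0.8, -0.3, 0.6]
gripper_width: 0.04
```

Request:
{"op": "step_arm", "data": {"steps": [[[-0.2,0,0],0],[[-0.5,0,0],0],[[-0.8,0,0],0],[[-1,0,0],0],[[-1,0,0],0],[[-1,0,0],0],[[-0.5,0,0],0],[[0,0,0],0]]}}

```text
time_s: 6.63
tcp_pos: [0.4401, 0.2817, 0.2104]
eef_rot: [59.3, 89.7, 48.4]
contact_force: [0.7, 0.4, -2.2]
gripper_width: 0.0134
```

```bash
python3 - <<'E'
from h import *
plan([.6305,-.008,.2]);print(tool()[2]['gripper_width']); shot('scene','s3'); shot('wrist','w3')
crop(cv2.imread('pics/s3.png'),130,80,330,260,4,'s3z')
E
```

```text
pos [0.4401 0.2817 0.2104] tool y dir 79.05 tilt 0.27 shift units(tool) [  0.5  -12.42  12.1 ]
0.013364094042252778
```

View pics/s3z.png

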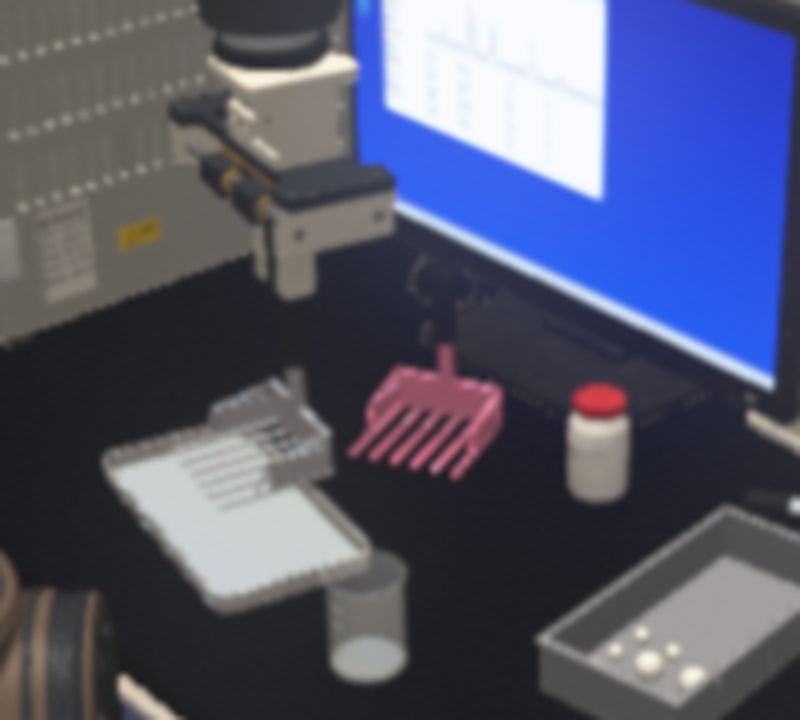

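View pics/w3.png

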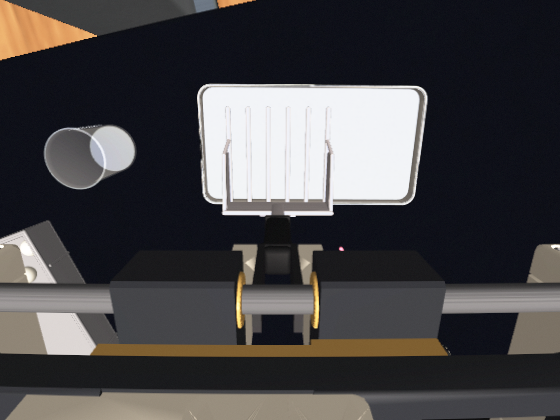

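```bash
python3 - <<'E'
from h import *
np.set_printoptions(precision=4,suppress=True)
w=cv2.imread('pics/w3.png'); crop(w,200,90,360,290,3,'w3z')
m=camera_model('wrist'); R=cv2.Rodrigues(m['rvec'])[0]; p,Rt,s=tool()
print('cam pos in tool',Rt.T@(-R.T@m['tvec'].ravel()-p),'cam fwd in tool',Rt.T@R[2])
for z in (.04,.05,.06,.07,.08,.09,.1):
    T=ray('wrist',[[228,108],[329,108]],z); print(z,np.linalg.norm(T[0]-T[1]), (Rt.T@(T.mean(0)-p)))
E
```

```text
cam pos in tool [-0.138   0.0001 -0.0796] cam fwd in tool [0.9565 0.0004 0.2919]
0.04 0.0906949507290301 [ 0.1673  0.0014 -0.0768]
0.05 0.0877244879262014 [ 0.1573  0.0014 -0.0769]
0.06 0.08475402512337275 [ 0.1473  0.0013 -0.077 ]
0.07 0.08178356232054411 [ 0.1373  0.0013 -0.0771]
0.08 0.07881309951771541 [ 0.1273  0.0012 -0.0772]
0.09 0.07584263671488677 [ 0.1173  0.0012 -0.0773]
0.1 0.07287217391205807 [ 0.1073  0.0012 -0.0774]
```

View pics/w3z.png

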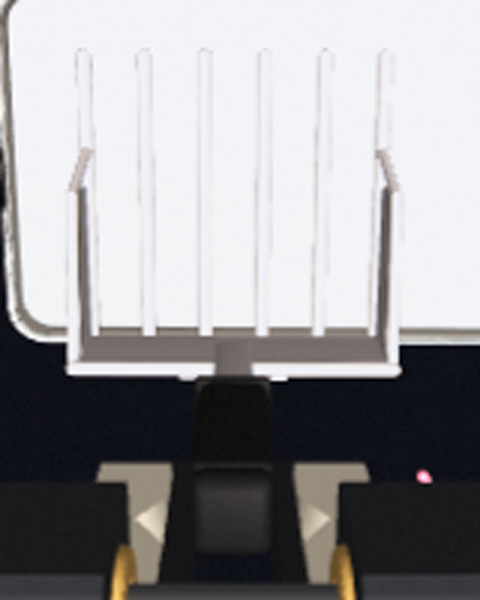

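Request:
{"op": "step_arm", "data": {"steps": [[[0.5,0,0],0],[[0.8,0,0],0],[[0.8,0,0],0],[[0.5,0,0],0],[[0.2,0,0],0],[[0,0,0],0]]}}

```text
time_s: 7.23
tcp_pos: [0.4392, 0.2801, 0.1502]
eef_rot: [-100.8, 89.8, -111.7]
contact_force: [0.1, 0.0, -1.4]
gripper_width: 0.0131
```

```bash
python3 - <<'E'
from h import *
np.set_printoptions(precision=4,suppress=True)
p,Rt,s=tool(); print(p,s['contact_force'],s['gripper_width'])
w=shot('wrist','w4'); crop(w,200,90,360,290,3,'w4z')
E
```

```text
[0.4392 0.2801 0.1502] [ 0.1142  0.0422 -1.4261] 0.013134593223986305
```

View pics/w4.png

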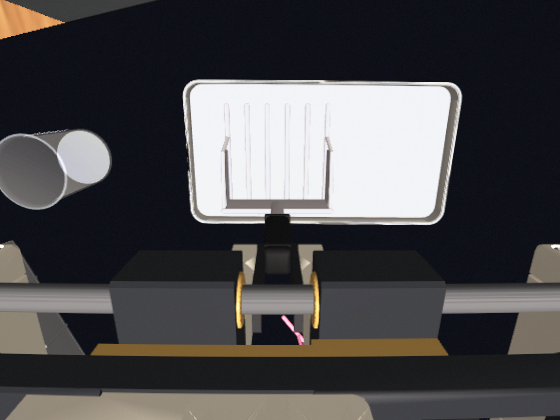

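Request:
{"op": "step_arm", "data": {"steps": [[[0.2,0,0],0],[[0,0,0],0]]}}

```text
time_s: 7.45
tcp_pos: [0.4409, 0.2812, 0.1494]
eef_rot: [18.9, 89.8, 8.0]
contact_force: [-0.8, -3.9, 12.3]
gripper_width: 0.014
```

Request:
{"op": "step_arm", "data": {"steps": [[[0.15,0,0],0],[[0,0,0],0]]}}

```text
time_s: 7.62
tcp_pos: [0.4424, 0.2815, 0.1491]
eef_rot: [24.9, 89.6, 14.0]
contact_force: [-0.2, -8.5, 29.3]
gripper_width: 0.0138
```

Request:
{"op": "step_arm", "data": {"steps": [[[-0.2,0,0],0],[[0,0,0],0],[[0,0,0],0],[[0,0,0],0],[[0,0,0],0],[[0,0,0],0]], "fingers": 0.5}}

```text
time_s: 8.12
tcp_pos: [0.4391, 0.2808, 0.1481]
eef_rot: [-123.4, 90.0, -134.4]
contact_force: [-0.1, -0.9, 0.3]
gripper_width: 0.0429
```

```bash
python3 - <<'E'
from h import *
np.set_printoptions(precision=4,suppress=True)
p,Rt,s=tool(); print(p,s['contact_force'],s['gripper_width']); 
w=shot('wrist','w5'); plan([.438,.279,.1065])
E
```

```text
[0.4391 0.2808 0.1481] [-0.0569 -0.9299  0.3407] 0.04291532734541434
pos [0.4391 0.2808 0.1482] tool y dir 79.04 tilt 0.04 shift units(tool) [ 2.08 -0.1  -0.04]
```

View pics/w5.png

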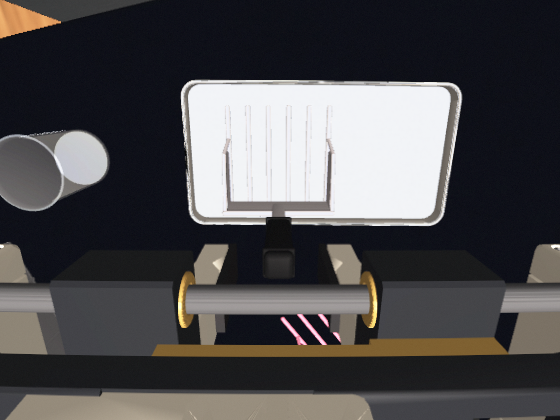

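```bash
python3 - <<'E'
from h import *
np.set_printoptions(precision=4,suppress=True)
P=ray('wrist',[[279,264]],.1315)[0]; print(P); plan([P[0],P[1],.1065])
T=ray('wrist',[[227,107],[329,107]],.0045); print(T,T.mean(0)+.082*np.array([np.cos(np.radians(-11)),np.sin(np.radians(-11)),0]),np.linalg.norm(T[0]-T[1]))
E
```

```text
[0.4396 0.2818 0.1315]
pos [0.4391 0.2808 0.1482] tool y dir 79.04 tilt 0.04 shift units(tool) [2.08 0.05 0.01]
[[0.3547 0.2549 0.0045]
 [0.3708 0.3378 0.0045]] [0.4433 0.2807 0.0045] 0.08443909745359802
```

Request:
{"op": "step_arm", "data": {"steps": [[[0.8,0,0],0],[[0.8,0,0],0],[[0.48,0,0],0],[[0,0,0],0]]}}

```text
time_s: 8.5
tcp_pos: [0.4383, 0.2797, 0.1048]
eef_rot: [-121.2, 89.8, -132.1]
contact_force: [-0.4, -0.7, -0.2]
gripper_width: 0.0441
```

Request:
{"op": "step_arm", "data": {"steps": [[[0,0,0],0],[[0,0,0],0],[[0,0,0],0],[[0,0,0],0],[[0,0,0],0],[[0,0,0],0],[[0,0,0],0],[[0,0,0],0]], "fingers": 1, "grip_force": 45}}

```text
time_s: 9.17
tcp_pos: [0.4396, 0.2811, 0.1075]
eef_rot: [54.8, 89.9, 43.9]
contact_force: [-0.5, 0.5, 3.8]
gripper_width: 0.0156
```

```bash
python3 - <<'E'
from h import *
np.set_printoptions(precision=4,suppress=True)
p,Rt,s=tool(); print(p,s['contact_force'],s['gripper_width']); plan([.438,.279,.1065])
E
```

```text
[0.4396 0.2811 0.1075] [-0.5179  0.4894  3.8406] 0.015609579582355588
pos [0.4396 0.2811 0.1075] tool y dir 79.04 tilt 0.06 shift units(tool) [ 0.05 -0.12 -0.06]
```

Request:
{"op": "step_arm", "data": {"steps": [[[-0.3,0,0],0],[[-0.7,0,0],0],[[-1,0,0],0],[[-1,0,0],0],[[-1,0,0],-0.5],[[-0.8,0,0],-1],[[-0.2,0,0],-1],[[0,-0.5,0.3],-0.7],[[0,-1,0.5],0],[[0,-1,0.5],0],[[0,-1,0.5],0],[[0,-1,0.5],0],[[0,-1,0.5],0],[[0,-1,0.5],0],[[0,-1,0.5],0],[[0,-1,0.5],0],[[0,-1,0.5],0],[[0,-1,0.5],0],[[0,-1,0.5],0],[[0,-1,0.5],0]]}}

```text
time_s: 10.83
tcp_pos: [0.5991, 0.0498, 0.2067]
eef_rot: [173.4, 89.9, -178.4]
contact_force: [0.1, 0.2, -1.4]
gripper_width: 0.0156
```

Request:
{"op": "step_arm", "data": {"steps": [[[0,-1,0.5],0],[[0,-1,0.3],0],[[0,-0.5,0],0],[[0,-0.3,0],0],[[0,0,0],0]]}}

```text
time_s: 11.25
tcp_pos: [0.6224, -0.0032, 0.2066]
eef_rot: [175.6, 89.9, -176.2]
contact_force: [-0.1, 1.0, -2.2]
gripper_width: 0.0158
```

```bash
python3 - <<'E'
from h import *
np.set_printoptions(precision=4,suppress=True)
p,Rt,s=tool(); print(p,s['contact_force'],s['gripper_width']); plan([.6305,-.008,.2])
shot('wrist','w6');shot('top','t6')
E
```

```text
[ 0.6224 -0.0032  0.2066] [-0.0839  0.9559 -2.156 ] 0.01575753970726691
pos [ 0.6224 -0.0032  0.2066] tool y dir 98.14 tilt 0.07 shift units(tool) [ 0.33 -0.3   0.37]
```

View pics/w6.png

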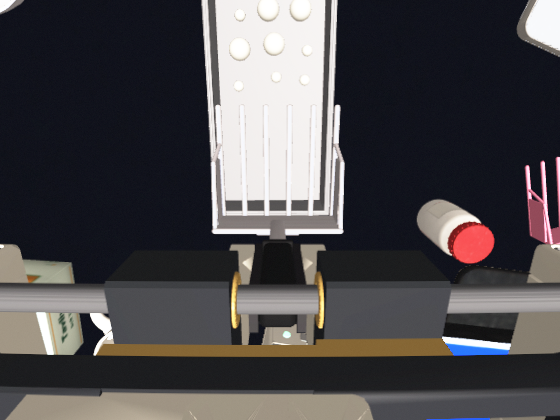

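View pics/t6.png

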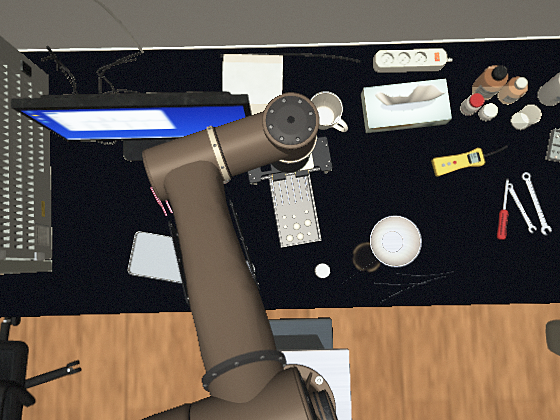

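```bash
python3 - <<'E'
from h import *
w=cv2.imread('pics/w6.png'); crop(w,180,0,370,250,3.1,'w6z')
E
```

```text
(no output)
```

View pics/w6z.png

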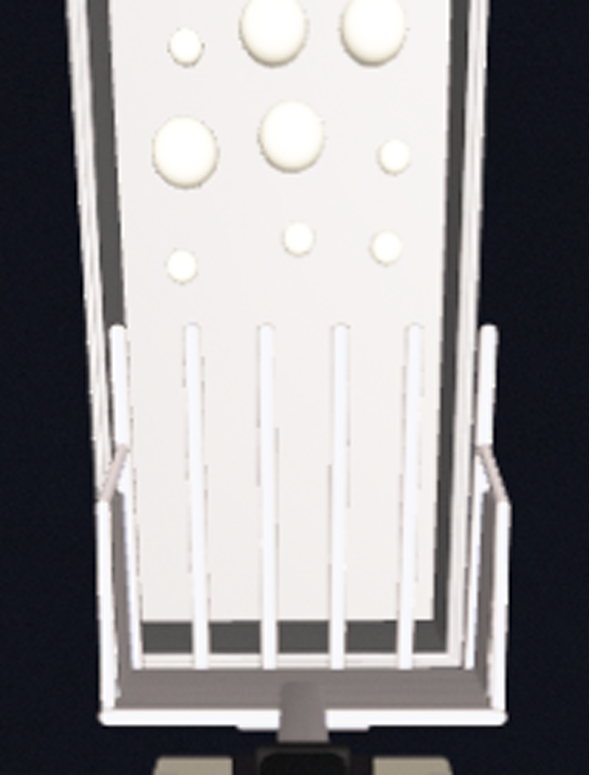

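```bash
python3 - <<'E'
from h import *
np.set_printoptions(precision=4,suppress=True)
w=lambda a:np.array(a,float)/3.1+[180-.3,0-.3]
p,Rt,s=tool()
def show(n,uv,z):
    X=ray('wrist',w(uv),z); print(n,X[:,:2].tolist().__str__()[:0],X.round(4).tolist(),'tool',((X-p)@Rt).round(4)[:,1:].tolist())
    return X
L=show('L',[[109,20],[141,620]],.004); Rr=show('R',[[449,20],[432,620]],.004)
for n,X in (('L',L),('R',Rr)):
    d=X[1]-X[0]; print(n,np.degrees(np.arctan2(d[1],d[0])))
LR=show('rimLout',[[68,5],[98,440]],.042); RR=show('rimRout',[[489,5],[472,480]],.042)
for n,X in (('L',LR),('R',RR)):
    d=X[1]-X[0]; print(n,np.degrees(np.arctan2(d[1],d[0])))
show('end rim outer',[[140,668],[450,668]],.042)
show('tips',[[119,326],[488,326]],.105)
c=(L[1]+Rr[1])/2; print('far floor end mid',c,'centre', c[:2]-.1*np.array([np.cos(np.radians(8.4)),np.sin(np.radians(8.4))]))
T=ray('wrist',w([[119,326],[488,326]]),.103); print(np.linalg.norm(T[0]-T[1]))
E
```

```text
L  [[0.4643, -0.0828, 0.004], [0.6495, -0.0546, 0.004]] tool [[-0.0575, -0.168], [-0.0561, 0.0193]]
R  [[0.4498, 0.0181, 0.004], [0.6349, 0.0463, 0.004]] tool [[0.0444, -0.168], [0.0458, 0.0193]]
L 8.660625734471976
R 8.654823599047976
rimLout  [[0.471, -0.0862, 0.042], [0.5843, -0.068, 0.042]] tool [[-0.0618, -0.1618], [-0.06, -0.0472]]
rimRout  [[0.4551, 0.0245, 0.042], [0.5802, 0.0437, 0.042]] tool [[0.05, -0.1618], [0.0511, -0.0353]]
L 9.124844663140273
R 8.734201582710018
end rim outer  [[0.6534, -0.0487, 0.042], [0.6395, 0.0481, 0.042]] tool [[-0.0508, 0.024], [0.047, 0.0241]]
tips  [[0.5496, -0.0541, 0.105], [0.5376, 0.0289, 0.105]] tool [[-0.0413, -0.0795], [0.0426, -0.0795]]
far floor end mid [ 0.6422 -0.0041  0.004 ] centre [ 0.5433 -0.0188]
0.08452717557510234
```

Request:
{"op": "step_arm", "data": {"steps": [[[0,-0.3,0.4],-0.07],[[0.6,0,0],0],[[1,0,0],0],[[1,0,0],0],[[1,0,0],0],[[0.6,0,0],0],[[0.3,0,0],0],[[0.1,0,0],0],[[0,0,0],0]]}}

```text
time_s: 12.1
tcp_pos: [0.6319, -0.0068, 0.1148]
eef_rot: [-140.2, 90.0, -131.5]
contact_force: [0.9, 1.1, -2.4]
gripper_width: 0.0159
```

```bash
python3 - <<'E'
from h import *
np.set_printoptions(precision=4,suppress=True)
p,Rt,s=tool(); print(p,s['contact_force'],s['moment'],s['gripper_width']); plan([.6305,-.008,.11])
w=shot('wrist','w7'); crop(w,150,0,400,250,3.1,'w7z')
E
```

```text
[ 0.6319 -0.0068  0.1148] [ 0.8608  1.0522 -2.3674] [ 0.0377 -0.0524 -0.0106] 0.01587262139556543
pos [ 0.6319 -0.0068  0.1148] tool y dir 98.67 tilt 0.02 shift units(tool) [ 0.24 -0.05 -0.08]
```

View pics/w7z.png

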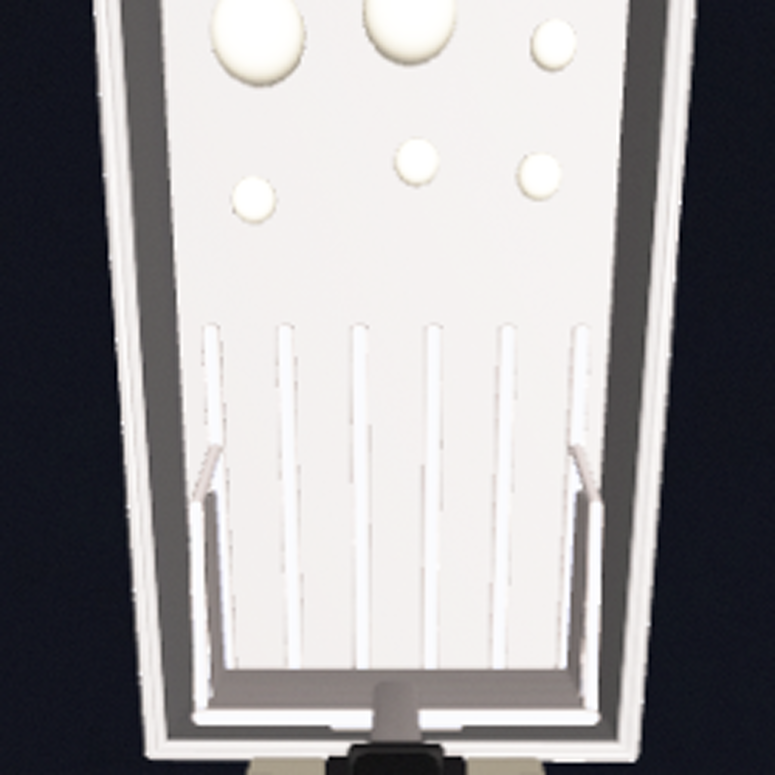

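Request:
{"op": "step_arm", "data": {"steps": [[[0.2,0,0],0],[[0,0,0],0]]}}

```text
time_s: 12.32
tcp_pos: [0.632, -0.0069, 0.1114]
eef_rot: [13.7, 89.9, 22.3]
contact_force: [-0.3, 0.4, -1.8]
gripper_width: 0.0163
```

Request:
{"op": "step_arm", "data": {"steps": [[[0.08,0,0],0],[[0,0,0],0]]}}

```text
time_s: 12.48
tcp_pos: [0.6318, -0.007, 0.1095]
eef_rot: [15.2, 90.0, 23.9]
contact_force: [-0.9, 0.5, -2.7]
gripper_width: 0.0158
```

Request:
{"op": "step_arm", "data": {"steps": [[[0.08,0,0],0],[[0,0,0],0]]}}

```text
time_s: 12.65
tcp_pos: [0.6321, -0.007, 0.1091]
eef_rot: [-14.5, 89.9, -5.8]
contact_force: [-2.1, 0.4, 6.0]
gripper_width: 0.0159
```

Request:
{"op": "step_arm", "data": {"steps": [[[0.05,0,0],0],[[0,0,0],0]]}}

```text
time_s: 12.82
tcp_pos: [0.6322, -0.007, 0.109]
eef_rot: [-16.5, 89.9, -7.8]
contact_force: [-4.0, 1.7, 12.3]
gripper_width: 0.0155
```

Request:
{"op": "step_arm", "data": {"steps": [[[-0.03,0,-0.1],0],[[0,0,-0.2],0],[[0,0,-0.3],0],[[0,0,-0.3],0],[[0,0,-0.3],0],[[0,0,-0.3],0],[[0,0,-0.3],0],[[0,0,-0.3],0],[[0,0,-0.3],0],[[0,0,-0.3],0],[[0,0,-0.3],0],[[0,0,-0.3],0],[[0,0,-0.3],0],[[0,0,-0.2],0],[[0,0,-0.1],0],[[0,0,0],0]]}}

```text
time_s: 14.15
tcp_pos: [0.5567, -0.0184, 0.1093]
eef_rot: [-1.0, 89.7, 7.7]
contact_force: [3.3, 1.2, 6.5]
gripper_width: 0.016
```

```bash
python3 - <<'E'
from h import *
np.set_printoptions(precision=4,suppress=True)
p,Rt,s=tool(); print(p,s['contact_force'],s['moment'],s['gripper_width']); plan([.632-.1077*.989,-.007-.1077*.15,.1092])
w=shot('wrist','w8'); crop(w,150,0,400,250,3.1,'w8z')
E
```

```text
[ 0.5567 -0.0184  0.1093] [3.3359 1.1936 6.4954] [ 0.2305 -1.0875 -0.016 ] 0.01603086037716756
pos [ 0.5567 -0.0184  0.1093] tool y dir 98.71 tilt 0.33 shift units(tool) [-0.01 -0.   -1.58]
```

View pics/w8z.png

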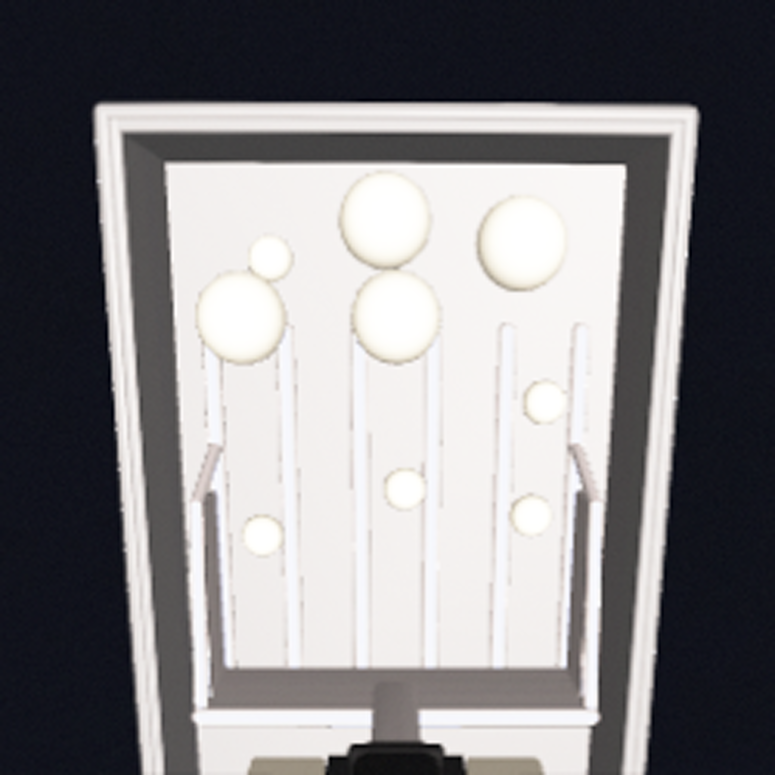

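Request:
{"op": "step_arm", "data": {"steps": [[[0,0,-0.1],0],[[0,0,-0.2],0],[[0,0,-0.2],0],[[0,0,-0.2],0],[[0,0,-0.2],0],[[0,0,-0.2],0],[[0,0,-0.2],0],[[0,0,-0.1],0],[[0,0,0],0]]}}

```text
time_s: 14.95
tcp_pos: [0.5297, -0.0224, 0.1094]
eef_rot: [0.1, 89.6, 8.8]
contact_force: [4.7, 0.5, 6.6]
gripper_width: 0.0159
```

```bash
python3 - <<'E'
from h import *
np.set_printoptions(precision=4,suppress=True)
p,Rt,s=tool(); print(p,s['contact_force'],s['moment'],s['gripper_width']); plan([.632-.1077*.989,-.007-.1077*.15,.1092])
w=shot('wrist','w9'); crop(w,150,0,400,250,3.1,'w9z')
E
```

```text
[ 0.5297 -0.0224  0.1094] [4.7494 0.4757 6.6048] [ 0.276  -1.552   0.0042] 0.015922040640939994
pos [ 0.5297 -0.0224  0.1094] tool y dir 98.72 tilt 0.39 shift units(tool) [ 0.01 -0.01 -0.21]
```

View pics/w9z.png

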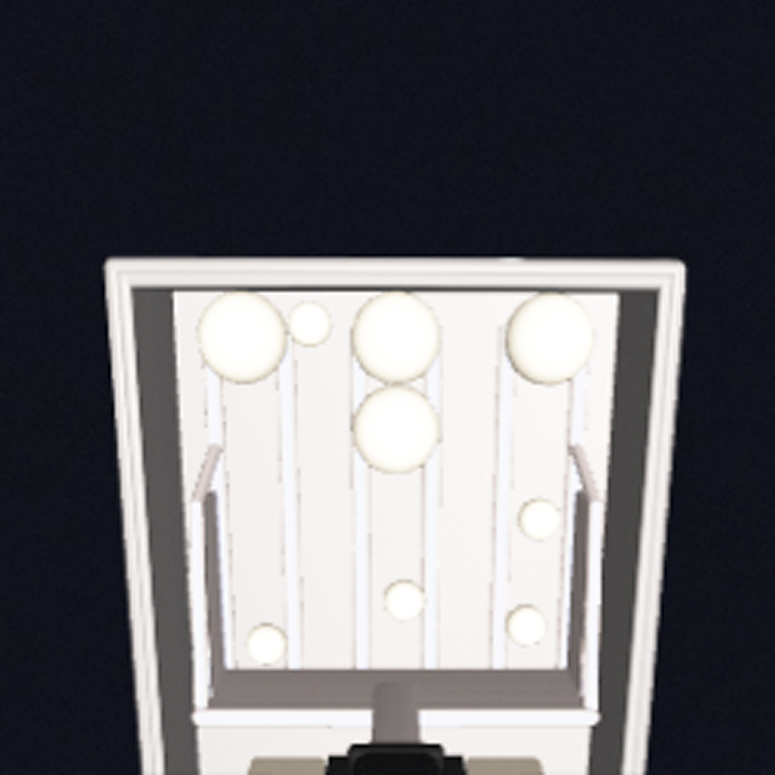

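Request:
{"op": "step_arm", "data": {"steps": [[[0,0,-0.1],0],[[0,0,-0.1],0],[[0,0,-0.08],0],[[-0.1,0,0],0],[[-0.2,0,0],0],[[-0.2,0,0],0],[[-0.2,0,0],0],[[-0.2,0,0],0],[[-0.2,0,0],0],[[-0.1,0,0],0],[[0,0,0],0]], "grip_force": 60}}

```text
time_s: 15.92
tcp_pos: [0.5226, -0.0234, 0.132]
eef_rot: [7.5, 89.8, 16.2]
contact_force: [4.8, 0.7, -0.7]
gripper_width: 0.0159
```

```bash
python3 - <<'E'
from h import *
np.set_printoptions(precision=4,suppress=True)
p,Rt,s=tool(); print(p,s['contact_force'],s['moment'],s['gripper_width']); plan([.632-.1077*.989,-.007-.1077*.15,.1092])
w=shot('wrist','w10'); crop(w,150,0,400,250,3.1,'w10z')
w=shot('scene','s10'); crop(w,200,120,400,280,4,'s10z')
E
```

```text
[ 0.5226 -0.0234  0.132 ] [ 4.7983  0.6778 -0.6558] [ 0.5647 -2.1975 -0.0953] 0.01587851496696002
pos [ 0.5226 -0.0234  0.132 ] tool y dir 98.66 tilt 0.16 shift units(tool) [ 1.14 -0.01  0.14]
```

View pics/w10z.png

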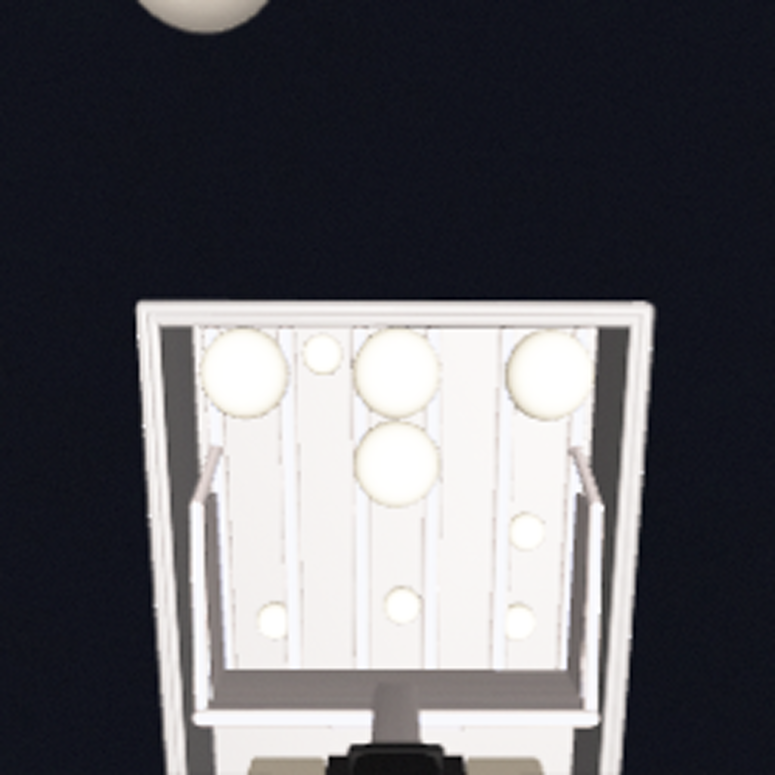

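View pics/s10z.png

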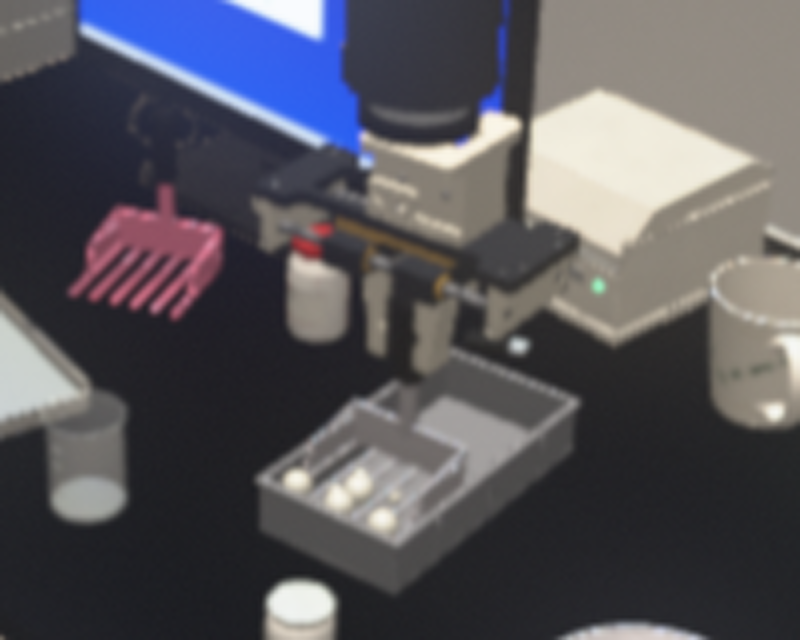

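Request:
{"op": "step_arm", "data": {"steps": [[[-0.2,0,0.04],0],[[-0.4,0,0],0],[[-0.4,0,0],0],[[0,0,-0.3],0],[[0,0,-0.35],0],[[0.3,0,0],0],[[0.3,0,0],0],[[0.2,0,0.05],0],[[0.2,0,0.1],0]]}}

```text
time_s: 16.77
tcp_pos: [0.5191, -0.0242, 0.1362]
eef_rot: [-5.3, 89.2, 3.6]
contact_force: [10.6, 1.5, 26.6]
gripper_width: 0.0159
```

```bash
python3 - <<'E'
from h import *
np.set_printoptions(precision=4,suppress=True)
p,Rt,s=tool(); print(p,s['contact_force'],s['moment'],s['gripper_width']); plan([.632-.1077*.989,-.007-.1077*.15,.1092])
w=shot('wrist','w11'); crop(w,150,0,400,250,3.1,'w11z')
E
```

```text
[ 0.5191 -0.0242  0.1362] [10.59    1.5062 26.5897] [ 0.487  -2.9514 -0.0762] 0.01591981386794491
pos [ 0.5191 -0.0242  0.1362] tool y dir 98.85 tilt 0.85 shift units(tool) [1.36 0.   0.3 ]
```

View pics/w11z.png

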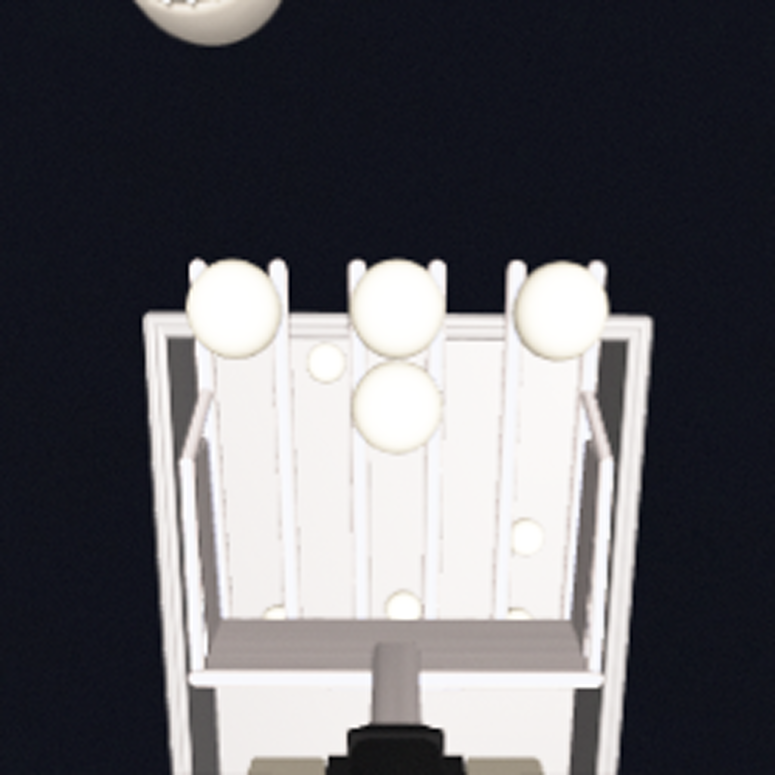

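Request:
{"op": "step_arm", "data": {"steps": [[[0.1,0,0.05],0],[[0.2,0,0.1],0],[[0.2,0,0.15],0],[[0.1,0,0.1],0]], "grip_force": 30}}

```text
time_s: 17.15
tcp_pos: [0.5282, -0.0226, 0.1239]
eef_rot: [-3.3, 89.1, 5.6]
contact_force: [13.8, 1.4, 15.8]
gripper_width: 0.0158
```

```bash
python3 - <<'E'
from h import *
np.set_printoptions(precision=4,suppress=True)
p,Rt,s=tool(); print(p,s['contact_force'],s['moment'],s['gripper_width']); plan([.632-.1077*.989,-.007-.1077*.15,.1092])
w=shot('wrist','w12'); crop(w,150,0,400,250,3.1,'w12z')
w=shot('scene','s12'); crop(w,200,120,400,280,4,'s12z')
E
```

```text
[ 0.5282 -0.0226  0.1239] [13.7792  1.431  15.8105] [ 0.1838 -4.1144 -0.033 ] 0.015805559414240673
pos [ 0.5282 -0.0226  0.1239] tool y dir 98.86 tilt 0.94 shift units(tool) [ 0.73 -0.01 -0.15]
```

View pics/w12z.png

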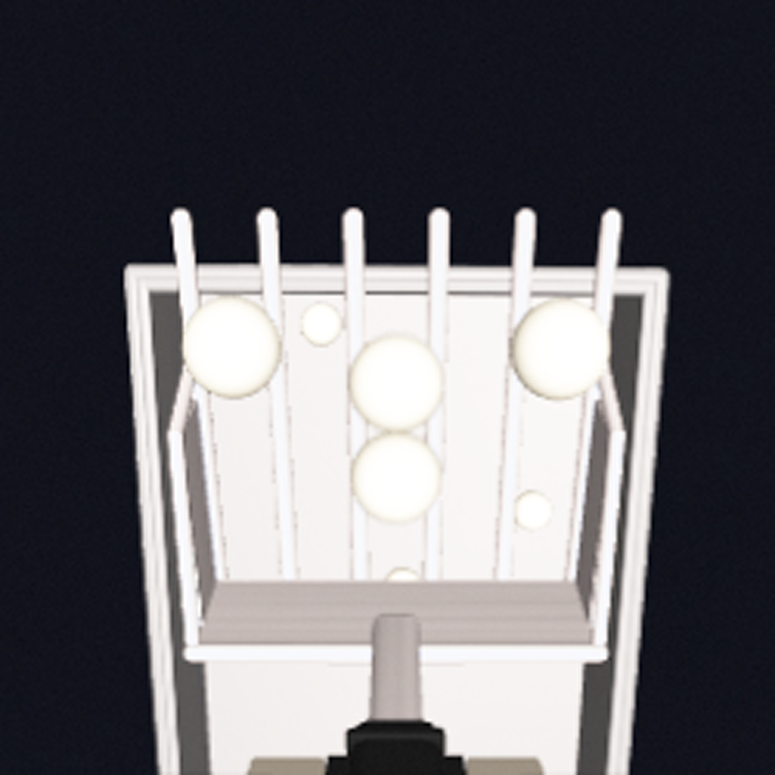

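View pics/s12z.png

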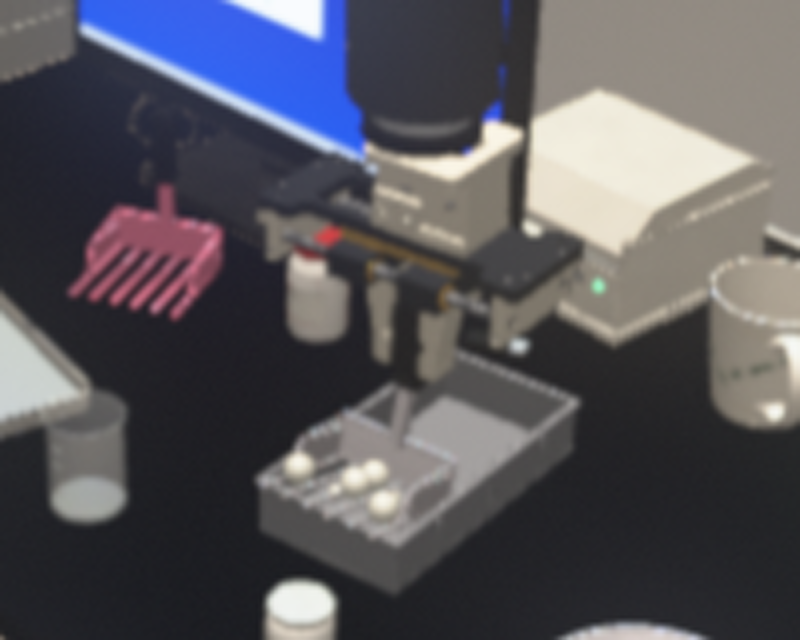

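Request:
{"op": "step_arm", "data": {"steps": [[[0,0,0],0],[[0,0,0],0],[[-0.2,0,0],0],[[-0.4,0,0],0],[[-0.5,0,0],0],[[-0.5,0,0],0],[[-0.5,0,0],0],[[-0.5,0,0],0],[[-0.4,0,0],0],[[-0.4,0,0],0],[[-0.2,0,0],0],[[0,0,0],0]], "grip_force": 60}}

```text
time_s: 18.25
tcp_pos: [0.5207, -0.0239, 0.1925]
eef_rot: [4.6, 89.9, 13.2]
contact_force: [-1.0, -0.4, -2.6]
gripper_width: 0.0154
```

```bash
python3 - <<'E'
from h import *
np.set_printoptions(precision=4,suppress=True)
p,Rt,s=tool(); print(p,s['contact_force'],s['moment'],s['gripper_width']); plan([.512,-.281,.165])
w=shot('wrist','w13'); crop(w,150,0,400,250,3.1,'w13z')
w=shot('scene','s13'); crop(w,200,100,400,260,4,'s13z')
E
```

```text
[ 0.5207 -0.0239  0.1925] [-1.018  -0.4453 -2.6087] [ 0.0048 -0.1476 -0.0783] 0.015393002134682436
pos [ 0.5207 -0.0239  0.1925] tool y dir 98.65 tilt 0.1 shift units(tool) [  1.37 -12.64  -2.36]
```

View pics/w13z.png

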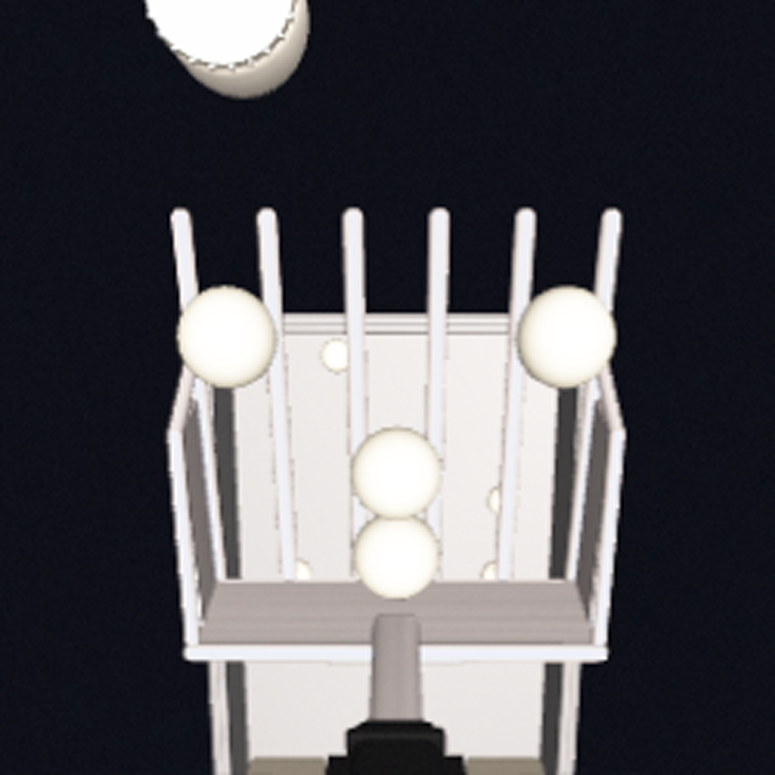

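View pics/s13z.png

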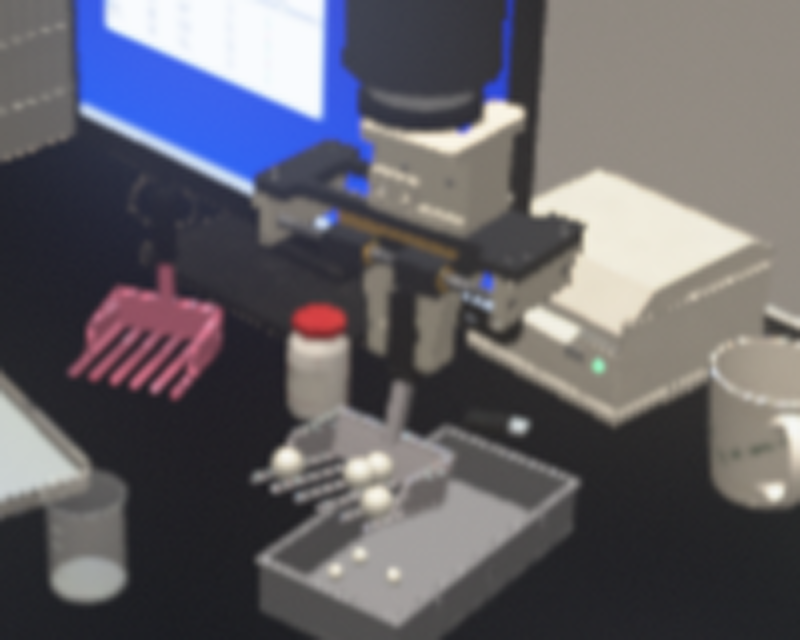

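Request:
{"op": "step_arm", "data": {"steps": [[[0,-0.2,0],0],[[0,-0.4,-0.1],0],[[0,-0.6,-0.15],0],[[0,-0.8,-0.15],0],[[0,-0.9,-0.15],0],[[0,-0.9,-0.15],0],[[0,-0.9,-0.15],0],[[0,-0.9,-0.15],0],[[0,-0.9,-0.15],0],[[0,-0.9,-0.15],0],[[0,-0.9,-0.15],0],[[0,-0.9,-0.15],0],[[0,-0.9,-0.15],0],[[0,-0.8,-0.15],0],[[0,-0.7,-0.15],0],[[0,-0.5,-0.15],0],[[0,-0.3,-0.1],0],[[0,-0.15,-0.05],0],[[0,0,0],0]]}}

```text
time_s: 19.93
tcp_pos: [0.511, -0.2798, 0.1911]
eef_rot: [156.3, 90.0, 164.9]
contact_force: [0.3, -0.5, -2.1]
gripper_width: 0.0157
```

```bash
python3 - <<'E'
from h import *
np.set_printoptions(precision=4,suppress=True)
p,Rt,s=tool(); print(p,s['contact_force'],s['moment'],s['gripper_width']); plan([.512,-.281,.165])
w=shot('wrist','w14'); 
w=shot('scene','s14'); crop(w,260,150,460,350,3,'s14z')
E
```

```text
[ 0.511  -0.2798  0.1911] [ 0.3037 -0.4853 -2.0515] [ 0.0473 -0.1316  0.0182] 0.015711405728879003
pos [ 0.511  -0.2798  0.1911] tool y dir 98.6 tilt 0.03 shift units(tool) [ 1.31 -0.07  0.04]
```

View pics/w14.png

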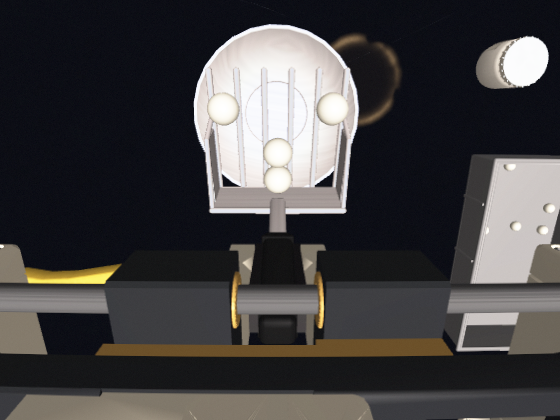

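View pics/s14z.png

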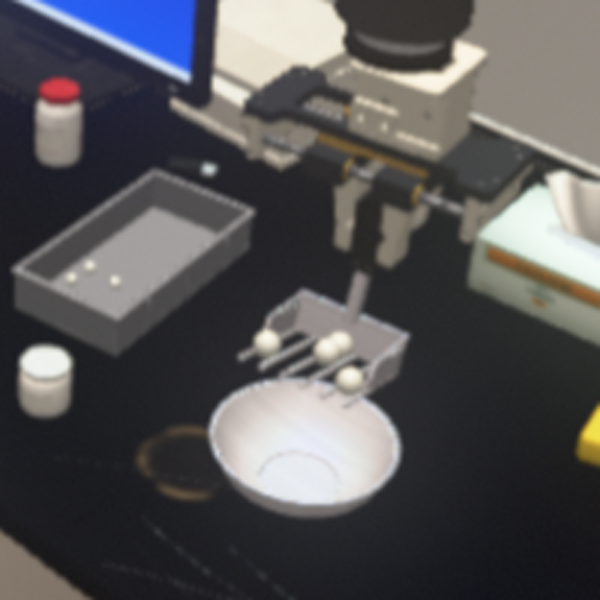

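Request:
{"op": "step_arm", "data": {"steps": [[[0.2,-0.05,0.05],0],[[0.4,0,0],0],[[0.4,0,0],0],[[0.2,0,0],0],[[0.1,0,0],0],[[0,0,0],0]]}}

```text
time_s: 20.53
tcp_pos: [0.5122, -0.2798, 0.1644]
eef_rot: [159.8, 89.9, 168.4]
contact_force: [-0.4, -0.5, -2.5]
gripper_width: 0.0153
```

```bash
python3 - <<'E'
from h import *
np.set_printoptions(precision=4,suppress=True)
X=ray('wrist',[[195,108],[357,108]],.045); print('dish (pre)',X, X.mean(0))
E
```

```text
dish (pre) [[ 0.445  -0.3526  0.045 ]
 [ 0.4265 -0.2312  0.045 ]] [ 0.4357 -0.2919  0.045 ]
```

Request:
{"op": "step_arm", "data": {"steps": [[[0,0,0],0],[[0,0,0],0],[[0,0,0],0],[[0,0,0],0]], "grip_force": 8}}

```text
time_s: 20.87
tcp_pos: [0.5128, -0.2801, 0.1657]
eef_rot: [-21.5, 90.0, -12.8]
contact_force: [-0.2, 0.0, -3.1]
gripper_width: 0.0159
```

```bash
python3 - <<'E'
from h import *
np.set_printoptions(precision=4,suppress=True)
p,Rt,s=tool(); print(p,s['contact_force'],s['moment'],s['gripper_width']); plan([.512,-.281,.165])
w=shot('wrist','w15'); 
E
```

```text
[ 0.5128 -0.2801  0.1657] [-0.235   0.0427 -3.0744] [ 0.0082 -0.0915 -0.0429] 0.0158726773241108
pos [ 0.5128 -0.2801  0.1657] tool y dir 98.65 tilt 0.04 shift units(tool) [ 0.04 -0.04 -0.05]
```

View pics/w15.png

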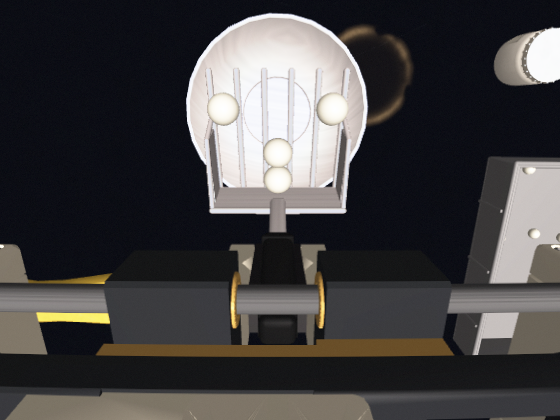

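Request:
{"op": "step_arm", "data": {"steps": [[[0,0,0],0],[[0,0,0],0],[[0,0,0],0],[[0,0,0],0]], "grip_force": 4.5}}

```text
time_s: 21.25
tcp_pos: [0.5127, -0.28, 0.1654]
eef_rot: [-15.5, 90.0, -6.8]
contact_force: [1.0, 0.4, -3.4]
gripper_width: 0.0163
```

```bash
python3 - <<'E'
from h import *
np.set_printoptions(precision=4,suppress=True)
p,Rt,s=tool(); print(p,s['contact_force'],s['moment'],s['gripper_width']); 
w=shot('wrist','w16'); 
E
```

```text
[ 0.5127 -0.28    0.1654] [ 0.9635  0.401  -3.4186] [-0.0245 -0.2392  0.0314] 0.016279271231542852
```

View pics/w16.png

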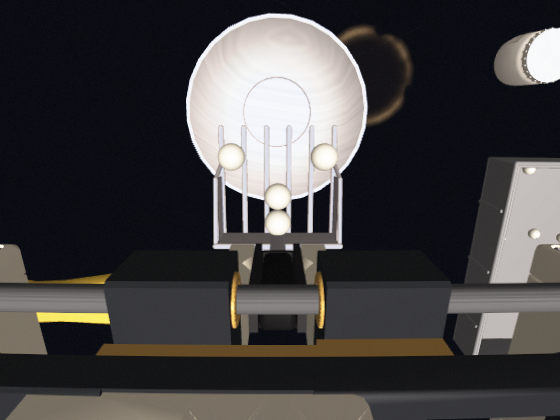

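Request:
{"op": "step_arm", "data": {"steps": [[[0,0,0],0],[[0,0,0],0]]}}

```text
time_s: 21.47
tcp_pos: [0.5126, -0.28, 0.1653]
eef_rot: [169.1, 90.0, 177.7]
contact_force: [0.5, 0.2, -3.1]
gripper_width: 0.016
```

```bash
python3 - <<'E'
from h import *
np.set_printoptions(precision=4,suppress=True)
p,Rt,s=tool(); print(p,s['contact_force'],s['moment'],s['gripper_width']); 
w=shot('wrist','w17'); w=shot('scene','s17'); crop(w,260,150,460,350,3,'s17z')
E
```

```text
[ 0.5126 -0.28    0.1653] [ 0.5489  0.2307 -3.0815] [ 0.0228 -0.0609  0.0112] 0.015993167036034293
```

View pics/w17.png

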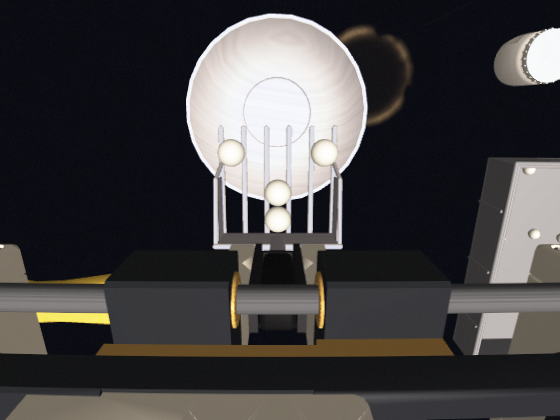

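View pics/s17z.png

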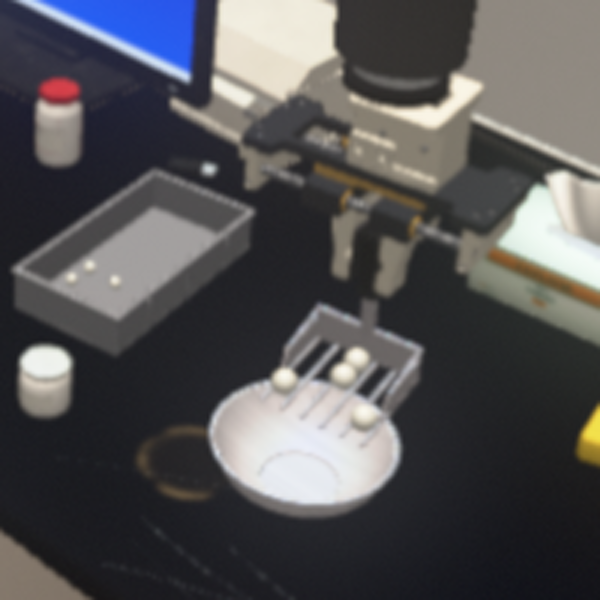

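```bash
python3 - <<'E'
from h import *
np.set_printoptions(precision=4,suppress=True)
p,Rt,s=tool()
for z in (.04,.05,.062):
    T=ray('wrist',[[222,126],[334,126]],z); print(z,np.linalg.norm(T[0]-T[1]),(T.mean(0)-p)@Rt, T.mean(0)-[.437,-.292,0])
E
```

```text
0.04 0.08805529382845331 [ 0.1254  0.001  -0.0635] [0.0126 0.0034 0.04  ]
0.05 0.08471189856155888 [ 0.1154  0.001  -0.0641] [0.012  0.0033 0.05  ]
0.062 0.08069982424128559 [ 0.1034  0.0009 -0.0649] [0.0113 0.0031 0.062 ]
```

Request:
{"op": "step_arm", "data": {"steps": [[[0,0,0],0],[[0,0,0],0],[[0,0,0],0],[[0,0,0],0],[[0,0,0],0],[[0,0,0],0]]}}

```text
time_s: 22.07
tcp_pos: [0.5126, -0.28, 0.1654]
eef_rot: [5.3, 90.0, 13.9]
contact_force: [-0.9, -0.1, -1.7]
gripper_width: 0.016
```

```bash
python3 - <<'E'
from h import *
np.set_printoptions(precision=4,suppress=True)
p,Rt,s=tool(); print(p,s['contact_force'],s['moment'],s['gripper_width']); 
w=shot('wrist','w18')
E
```

```text
[ 0.5126 -0.28    0.1654] [-0.8818 -0.0885 -1.6759] [-0.0046 -0.0165 -0.029 ] 0.016014732506003042
```

View pics/w18.png

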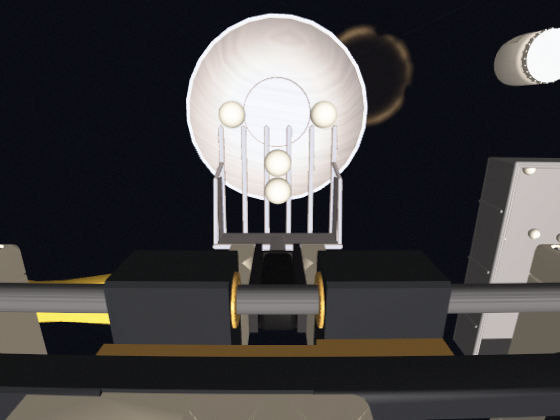

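Front balls are leaving the tips into the dish; the middle pair is still rolling forward.

Request:
{"op": "step_arm", "data": {"steps": [[[0,0,0],0],[[0,0,0],0],[[0,0,0],0],[[0,0,0],0],[[0,0,0],0],[[0,0,0],0],[[0,0,0],0],[[0,0,0],0]], "grip_force": 20}}

```text
time_s: 22.78
tcp_pos: [0.5127, -0.2801, 0.1654]
eef_rot: [-23.8, 90.0, -15.2]
contact_force: [0.7, -0.6, -1.4]
gripper_width: 0.0158
```

```bash
python3 - <<'E'
from h import *
np.set_printoptions(precision=4,suppress=True)
p,Rt,s=tool(); print(p,s['contact_force'],s['moment'],s['gripper_width']); 
w=shot('wrist','w19')
E
```

```text
[ 0.5127 -0.2801  0.1654] [ 0.7269 -0.6427 -1.4483] [ 0.0057 -0.0652  0.0324] 0.015818396341105337
```

View pics/w19.png

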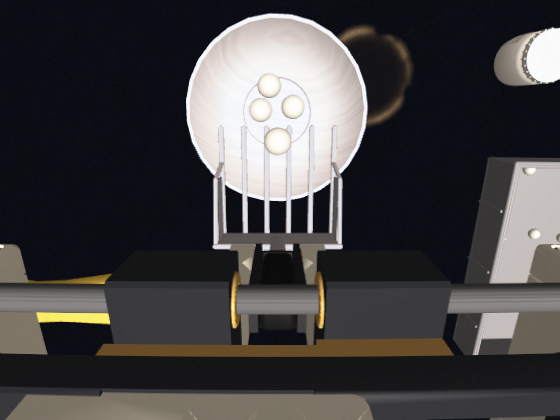

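Request:
{"op": "step_arm", "data": {"steps": [[[0,0,0],0],[[0,0,0],0],[[0,0,0],0],[[0,0,0],0],[[0,0,0],0],[[0,0,0],0]]}}

```text
time_s: 23.33
tcp_pos: [0.5126, -0.2801, 0.1654]
eef_rot: [-38.0, 90.0, -29.3]
contact_force: [0.1, 0.3, -1.7]
gripper_width: 0.0158
```

```bash
python3 - <<'E'
from h import *
w=shot('wrist','w20'); plan([.439,.28,.25])
E
```

```text
pos [ 0.5126 -0.2801  0.1654] tool y dir 98.65 tilt 0.0 shift units(tool) [-4.23 28.24  0.57]
```

View pics/w20.png

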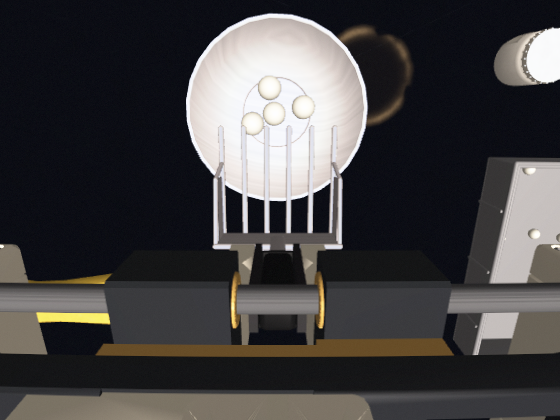

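Request:
{"op": "step_arm", "data": {"steps": [[[-0.4,0,0],0],[[-0.8,0,0],0],[[-1,0,0],0],[[-0.8,0.3,0],0],[[-0.5,0.6,0],0],[[0,0.8,0],0],[[0,1,0],0],[[0,1,0],0],[[0,1,0],0],[[0,1,0],0],[[0,1,0],0],[[0,1,0],0],[[0,1,0],0],[[0,1,0],0],[[0,1,0],0],[[0,1,0],0],[[0,1,0],0],[[0,1,0],0],[[0,1,0],0],[[0,1,0],0]], "grip_force": 45}}

```text
time_s: 25.05
tcp_pos: [0.4646, 0.0317, 0.2356]
eef_rot: [46.9, 90.0, 55.5]
contact_force: [0.5, -0.4, -2.3]
gripper_width: 0.0155
```

Request:
{"op": "step_arm", "data": {"steps": [[[0,1,0],0],[[0,1,0],0],[[0,1,0],0],[[0,1,0],0],[[0,1,0],0],[[0,1,0],0],[[0,1,0],1],[[0,1,0],1],[[0,0.8,0],1],[[0,0.4,0],0.3],[[0,0,0],0]]}}

```text
time_s: 25.97
tcp_pos: [0.4453, 0.2144, 0.2355]
eef_rot: [76.7, 90.0, 65.5]
contact_force: [0.0, 0.6, -2.6]
gripper_width: 0.016
```

```bash
python3 - <<'E'
from h import *
plan([.442,.288,.15]); print(get_state()['time_s'],get_state()['contact_force'])
w=shot('wrist','w21'); 
E
```

```text
pos [0.4453 0.2144 0.2355] tool y dir 78.85 tilt 0.02 shift units(tool) [ 4.28  3.58 -0.87]
25.9667 [ 0.03578643  0.57448919 -2.58929777]
```

View pics/w21.png

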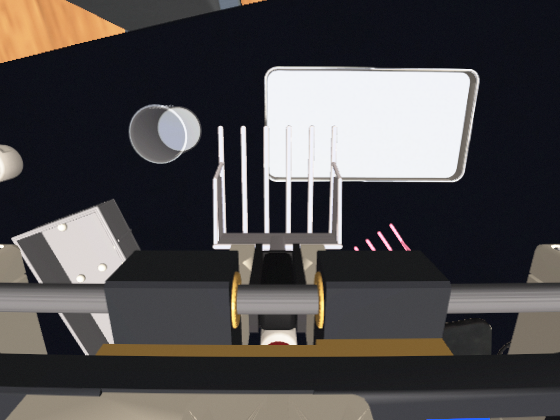

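Request:
{"op": "step_arm", "data": {"steps": [[[0,0.8,-0.2],0],[[0,1,-0.3],0],[[0,1,-0.3],0],[[0.5,0.7,-0.1],0],[[1,0.1,0],0],[[1,0,0],0],[[1,0,0],0],[[1,0,0],0],[[0.7,0,0],0],[[0.2,0,0],0],[[0,0,0],0]]}}

```text
time_s: 26.93
tcp_pos: [0.4413, 0.2858, 0.1259]
eef_rot: [-116.9, 89.8, -128.1]
contact_force: [-0.5, 0.0, -2.2]
gripper_width: 0.0159
```

```bash
python3 - <<'E'
from h import *
plan([.442,.288,.107]); print(get_state()['time_s'],get_state()['contact_force'])
w=shot('wrist','w22'); 
E
```

```text
pos [0.4413 0.2858 0.1259] tool y dir 78.86 tilt 0.18 shift units(tool) [0.94 0.12 0.02]
26.9333 [-0.46944654  0.00765268 -2.19935655]
```

View pics/w22.png

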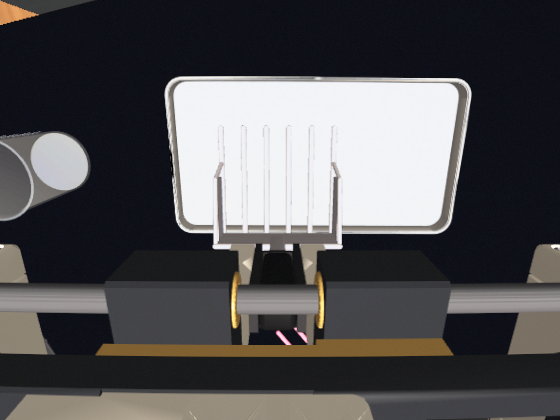

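Request:
{"op": "step_arm", "data": {"steps": [[[0,0,-0.3],0],[[0.3,0,0],0],[[0.15,0,0],0],[[0,0,0],0]], "grip_force": 12}}

```text
time_s: 27.32
tcp_pos: [0.4357, 0.2878, 0.1181]
eef_rot: [153.3, 90.0, 142.2]
contact_force: [0.2, -0.6, -2.4]
gripper_width: 0.0162
```

Request:
{"op": "step_arm", "data": {"steps": [[[0.15,0,0],0],[[0.1,0,0],0],[[0,0,0],0]]}}

```text
time_s: 27.57
tcp_pos: [0.4372, 0.2885, 0.1142]
eef_rot: [33.9, 89.9, 22.8]
contact_force: [2.4, -1.5, 3.4]
gripper_width: 0.0163
```

Request:
{"op": "step_arm", "data": {"steps": [[[0.15,0,0],0],[[0.08,0,0],0],[[0,0,0],0]]}}

```text
time_s: 27.82
tcp_pos: [0.439, 0.2896, 0.111]
eef_rot: [40.4, 89.6, 29.4]
contact_force: [7.3, -2.0, 9.5]
gripper_width: 0.0159
```

```bash
python3 - <<'E'
from h import *
plan([.442,.288,.107]); print(get_state()['time_s'],get_state()['contact_force'])
w=shot('wrist','w23'); 
E
```

```text
pos [0.439  0.2896 0.111 ] tool y dir 78.95 tilt 0.37 shift units(tool) [ 0.2  -0.05  0.16]
27.8167 [ 7.29120588 -1.9805518   9.54050609]
```

View pics/w23.png

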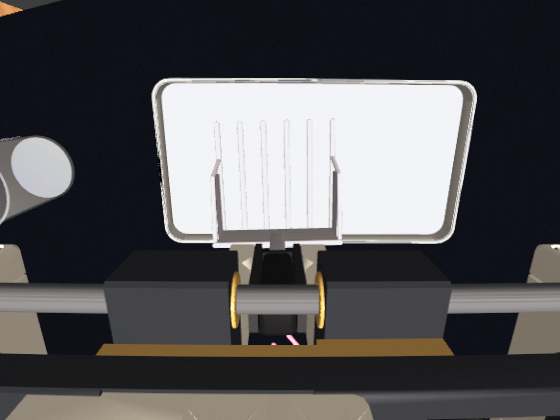

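Request:
{"op": "step_arm", "data": {"steps": [[[0.1,0,0.05],0],[[0.1,0,0.05],0],[[0,0,0],0]], "grip_force": 5}}

```text
time_s: 28.12
tcp_pos: [0.4397, 0.2887, 0.1058]
eef_rot: [48.3, 89.8, 37.2]
contact_force: [3.6, 0.7, 5.2]
gripper_width: 0.0162
```

Request:
{"op": "step_arm", "data": {"steps": [[[0.08,0,0],0],[[0,0,0],0],[[0,0,0],0]]}}

```text
time_s: 28.37
tcp_pos: [0.4391, 0.2886, 0.104]
eef_rot: [52.3, 89.8, 41.2]
contact_force: [4.8, 1.0, 5.5]
gripper_width: 0.0161
```

```bash
python3 - <<'E'
from h import *
plan([.442,.288,.107]); print(get_state()['time_s'],get_state()['contact_force'])
w=shot('wrist','w24'); 
E
```

```text
pos [0.4391 0.2886 0.104 ] tool y dir 78.88 tilt 0.17 shift units(tool) [-0.15 -0.    0.15]
28.3667 [4.77036765 1.04355704 5.51667852]
```

View pics/w24.png

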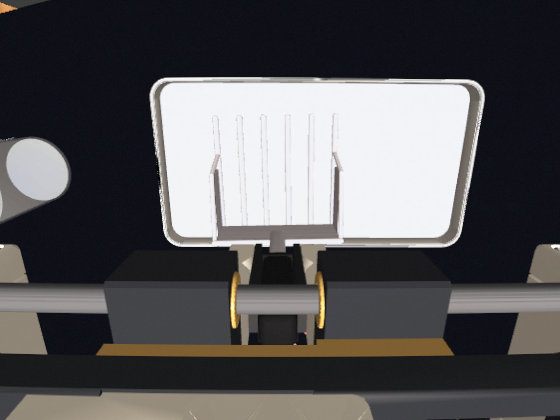

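Request:
{"op": "step_arm", "data": {"steps": [[[0,0,0],0],[[0,0,0],0],[[0,0,0],0],[[0,0,0],0],[[0,0,0],0],[[0,0,0],0],[[0,0,0],0]], "fingers": 0.4}}

```text
time_s: 29.0
tcp_pos: [0.4378, 0.2874, 0.103]
eef_rot: [-128.6, 90.0, -139.8]
contact_force: [0.8, 0.6, 0.5]
gripper_width: 0.0515
```

```bash
python3 - <<'E'
from h import *
plan([.442,.288,.107]); print(get_state()['time_s'],get_state()['contact_force'],get_state()['gripper_width'])
w=shot('wrist','w25'); 
E
```

```text
pos [0.4378 0.2874 0.103 ] tool y dir 78.85 tilt 0.02 shift units(tool) [-0.2   0.07  0.2 ]
29.0 [0.75791397 0.55677704 0.49720284] 0.05152193174039081
```

View pics/w25.png

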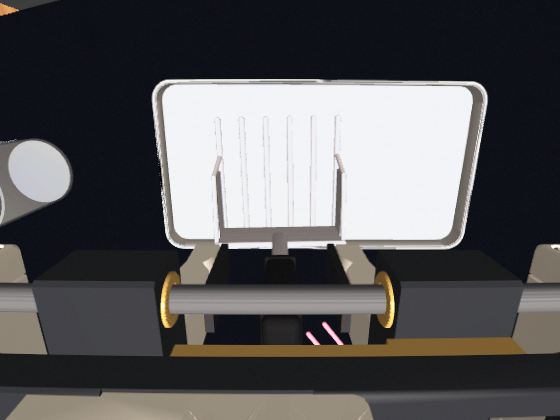

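Request:
{"op": "step_arm", "data": {"steps": [[[-0.3,0,0],0],[[-0.6,0,0],0],[[-1,0,0],0],[[-1,0,0],0],[[-1,0,0],0],[[-1,0,0],0],[[-1,0,0],0],[[-0.8,0,0],0],[[-0.3,0,0],0],[[0,0,0],0]]}}

```text
time_s: 29.88
tcp_pos: [0.4385, 0.2881, 0.245]
eef_rot: [61.1, 89.8, 50.0]
contact_force: [0.1, -0.5, -0.7]
gripper_width: 0.052
```

```bash
python3 - <<'E'
from h import *
np.set_printoptions(precision=4,suppress=True)
print(get_state()['time_s'],get_state()['contact_force'],tool()[0])
w=shot('wrist','w26'); s=shot('scene','s26'); crop(s,140,140,420,340,2.8,'s26z'); crop(w,150,50,460,290,2.5,'w26z')
E
```

```text
29.8833 [ 0.0692 -0.4762 -0.6785] [0.4385 0.2881 0.245 ]
```

View pics/w26z.png

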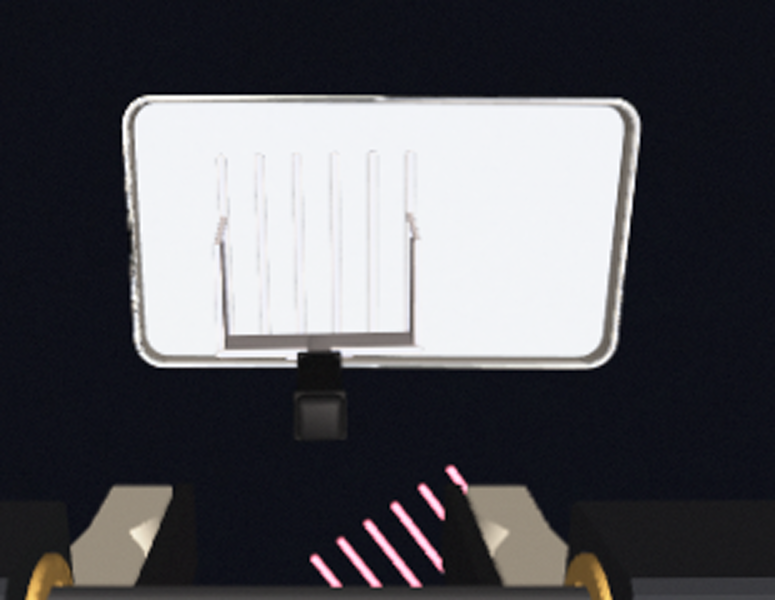

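View pics/s26z.png

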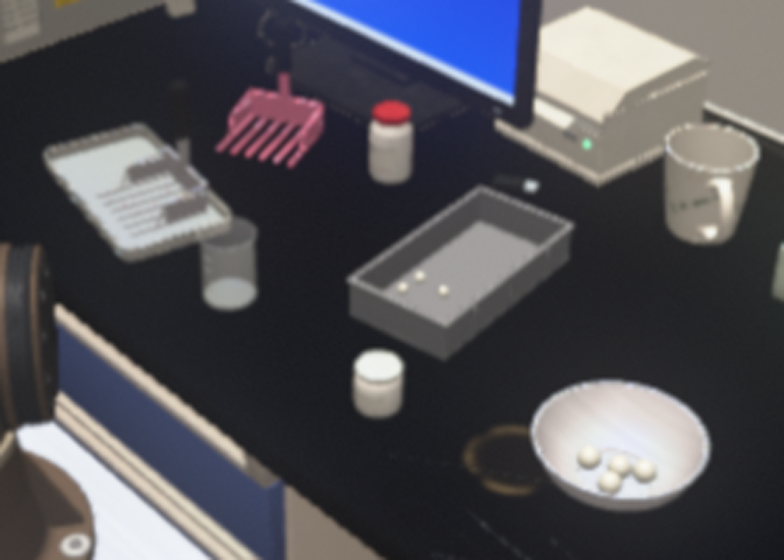

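```bash
python3 - <<'E'
from h import *
np.set_printoptions(precision=4,suppress=True)
w=lambda a:np.array(a,float)/2.5+[150-.3,50-.3]
P=ray('wrist',w([[321,417]]),.1315)[0]; T=ray('wrist',w([[221,155],[411,152]]),.0045).copy()
yax=T[1]-T[0]; yaw=np.arctan2(-yax[0],yax[1]); m=T.mean(0); ex=np.array([np.cos(yaw),np.sin(yaw),0]); ey=np.array([-ex[1],ex[0],0])
print('yaw',np.degrees(yaw),'post-tip along x, y',(P-m)@ex,(P-m)@ey,np.linalg.norm(yax))
o=m+.042*ex; tr=np.array([.408,.3215]); a=np.radians(-11.2); d=(o[:2]-tr); print('origin in tray',d@[np.cos(a),np.sin(a)],d@[-np.sin(a),np.cos(a)])
t=shot('top','t26'); crop(t,255,155,435,285,4.4,'t26z')
E
```

```text
yaw -10.299891247250581 post-tip along x, y 0.07964892388140503 0.0007086616984080985 0.08428175138761744
origin in tray 0.004682629412924027 -0.028190642452199842
```

View pics/t26.png

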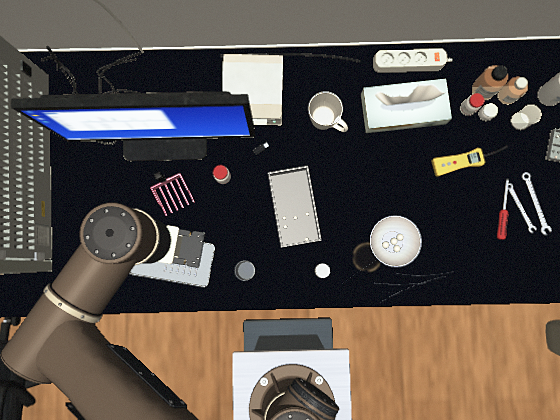

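View pics/t26z.png

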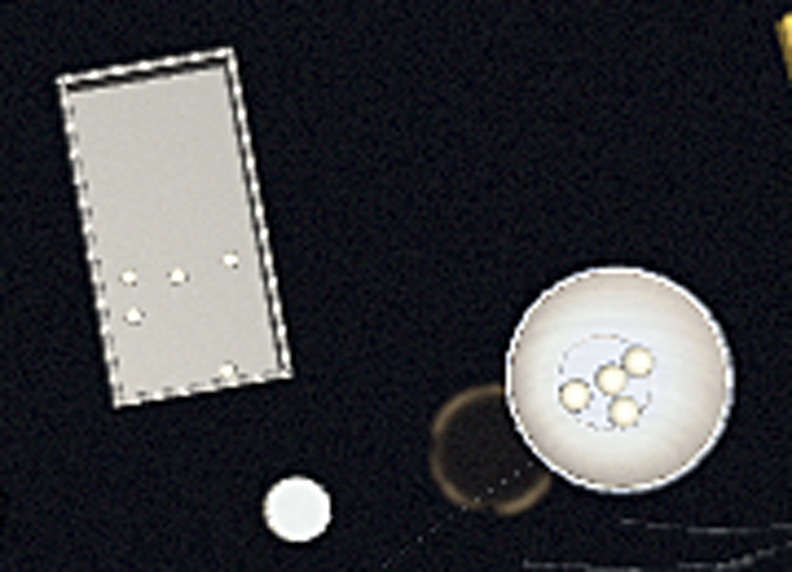

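Request:
{"op": "step_arm", "data": {"steps": [[[0,0,0],0],[[0,0,0],0],[[0,0,0],0],[[0,0,0],0],[[0,0,0],0],[[0,0,0],0],[[0,0,0],0],[[0,0,0],0]]}}

```text
time_s: 30.7
tcp_pos: [0.438, 0.2876, 0.2432]
eef_rot: [109.4, 90.0, 98.3]
contact_force: [-0.3, -0.1, -1.1]
gripper_width: 0.0527
```

```bash
python3 - <<'E'
from h import *
a=cv2.imread('pics/t26.png'); b=shot('top','t27'); print(cv2.absdiff(a,b)[200:280,360:430].max(), get_state()['time_s'], get_state()['contact_force'])
print(close_job())
E
```

```text
28 30.75 [ 0.00797662  0.7873748  -1.1307611 ]
the job is handed in; nothing more can be done
None
```

The sort is done and handed in at 30.75 s of the 72 s allowed. No verdict was reported, so this rests on my own checks.

**What I did:**
- My first grasp caught only the top of the post because the fingers were still closing. I set the scoop down again and regripped it about 105 mm above its underside.
- I slid the scoop under the balls and lifted it; all five worn balls had dropped through the slots by then, so no shake was needed.
- The arm could only turn about the finger axis. I therefore tilted the scoop back about 0.38 rad by pressing its tines on the tub's rim, carried it to the dish, and slackened the grip so it swung front-down.
- It swung only about 0.17 rad, not the 0.5 rad given in the brief, but all four full-size balls rolled out into the dish. I then put the scoop back in the tray and let go.

**Last checks (camera images):**
- **Balls:** four full-size balls are in the middle of the dish and five worn balls are in the tub. Comparing two pictures about 0.7 s apart showed pixel differences of up to 28 around the dish, which I put down to picture noise; I did not measure the balls' speed.
- **Scoop:** it stands flat in the tray, about 5 mm and -28 mm from the tray's centre in x and y. The post-to-tip distance measured 80 mm instead of 82 mm, a lean of about 0.02 rad and within measuring error.
- **Bystanders and gripper:** the beaker, jar and pot look unmoved in the last pictures; I did not measure them again. The gripper is about 14 cm above where it let go, touching nothing.

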